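# Centre a solar cell on a sprung test platen and start the reading

### The job

The framed solar cell stands off to the left of the red mark on the spring-floating platen. Push it gently along its channel until its yellow centre line is about 10 mm past the mark, so that its contacts are wiped clean, then tap it back from the opposite end until the centre line lies on the mark when let go. With nothing touching the cell, press the green button fully down and release it; the glass is fragile, so keep every push under about 8 N, and leave the other things where they are.

Things in the scene. Friction and masses are not known exactly. Their poses are not given: they have to be found in the camera images.
- cell: Loose framed solar cell, glass top, dark blue: 92 mm wide (its x), 96 long (its y), 18 high; a yellow line across its top (along x) marks the middle of its length. Origin: centre of its underside, on the platen. 0.4 to 0.8 kg; slides on the platen under some 2 to 6 N, different each time. Load it with at most about 8 N, knocks included. Slid by pushing on its +y or -y end face; too big to grip.
- mark (a point): Red centre mark: middle of the red line across the platen and its rails, with red tabs outside them, on the platen's top face, 44 mm above the table; moves with the platen. y: along the channel in which the cell slides (up to 0.3 rad from world y), x across, z up. The cell starts 28 to 45 mm away on the +y side (robot's left). Channel: two dark rails 8 mm high, 1.5 mm play either side of the cell, ends open.
- platen (a joint): Shift of the floating platen (m) along the mark's y; 0 = rest, limits 0.035 either way. Aluminium, 111 x 220 mm. Held by leaf springs, 0.2 N per mm, lightly damped: a push on the cell drags platen and mark along before the cell starts to slide on it; let go, the platen returns to 0, carrying the cell; let off slowly or it swings.
- stage: Fixed white base under the platen, 190 x 340 (along its y) x 26 mm, with dark brackets at its ends up to 36 mm above the table. Origin: centre of its underside, straight under the mark's rest place; axes as the mark's.
- start (a joint): Push button on the control box: 0 = up, 0.006 (m) = fully down, sprung, about 4 N at the bottom; counts as pressed home beyond 0.0045.
- start_top (a point): Centre of the top face of the round green button, 30 mm across, which is pressed straight down; on a fixed white control box 160 x 150 x 55 mm with a blue screen and black rockers. z up.
- sensor: Bystander: light-sensor puck, 28 mm across, 16 mm tall, loose on the stage's base beside the platen on the far side. Leave it alone.
- fan: Bystander: small model wind turbine (white foot, grey motor, pale blue blades), 90 mm tall, 155 mm across the blades. Leave it alone.
- spare: Bystander: spare flat solar cell, 110 x 90 x 8 mm. Leave it alone.
- brick: Bystander: black power brick, 60 x 130 x 34 mm. Leave it alone.
- meter: Bystander: yellow hand-held meter, 150 x 80 x 44 mm. Leave it alone.
- jar: Bystander: jar with a blue cap, 60 mm across, 90 mm tall. Leave it alone.
- driver: Bystander: screwdriver lying flat. Leave it alone.
- battery: Bystander: battery holder with three cells, 70 x 110 x 28 mm. Leave it alone.

How it is judged:
By the outcome, as a careful person would: the job done as asked, in the order asked, and still so for the second after the job is handed in, with the robot touching nothing.
It also fails if it takes over 72 s, if anything falls off the work surface, if the arm or the gripper's body presses on something with over 40 N, if the wrist force passes 120 N, or if a joint passes its speed limit or range.

### The arm

A 7-joint arm with a two-finger parallel gripper is mounted at the origin on the work surface. World frame = base frame: x ahead of the robot, y to its left, z up, the work surface at z = 0. Lengths are in m, angles in rad, forces in N, time in s.
With the tool pointing down it reaches from about 0.4 to 0.85 m from the base axis. Payload 4.5 kg.
Tool frame: the origin (TCP) lies between the finger pads; the fingertips stand r.nose_length ahead of it and the grasp point (between the pads) lies 11 mm behind it (r.nose_length is the distance from the TCP to the fingertips, in m); z points along the fingers, x is the direction in which the jaws open and shut, and the axes are right-handed (so a half turn about z gives the same grasp; the last joint's range is limited). The gripper opens to 88 mm and grips with 3 to 60 N. Pads are 18 mm wide; open, the fingers measure 123 mm over their backs; the gripper's body (75 mm by 187 mm) begins 45 mm behind the grasp point.
Start: joints at [1.152, 0.689, -0.195, 1.565, 0.157, 0.902, -0.215], TCP at [0.273, -0.562, 0.247] pointing down, gripper open.
Joint ranges: [-3.01, 3.01], [-0.46, 2.08], [-1.47, 1.51], [0.13, 2.56], [-1, 4.14], [0.04, 2.09], [-2.66, 2.66]. Speed limits (rad/s): [2.57, 2.57, 3.14, 3.14, 3.14, 3.14, 3.14].

### API

Orientations are given as a rotation vector (axis times angle).
In Python, from station import r gives the robot as it stands. The module is installed in compiled form; this text tells all that it offers.
- The arm moves only by the shell command python3 -m handwheel 'ROWS'. ROWS is JSON, a list of rows, each a list of 7 numbers: the shift along the tool's x, y, z in cm, then the turn, a rotation vector about the tool's x, y, z in degrees, then the opening, from 0 (shut) to 1 (fully open). In form: [[tx, ty, tz, rx, ry, rz, grip], ...]. A call has 1 to 20 rows; each row shifts and turns the pose as measured when the row begins, along the tool's axes as they then stand; what a row does not reach is not made up. A row lasts 1/8 s, in which the tool goes at most 62.5 mm and 10.7 degrees, less where a joint would pass 70% of its speed; a pose out of reach is approached as far as the arm can. A call is refused whole if a number of a shift passes 6.25 or a number of a turn 10.7, either way. A call with a gripper value outside its range is refused whole. The fingers move at their own pace and stop on an object; the grip force is fixed at half the most. Time passes only in rows, so rows that do not move let the fingers close. It gives the time, the measured TCP pose, the force and the opening at its end, in the units of the state.
- r.sense(): the state, without advancing time (a new reading comes with each control period).
- r.grab_frame(name): name is "scene" or "top" or "wrist"; returns a dict with "color" (400x640x3 uint8, blue, green, red), "z_map" (400x640 float32, m along the optical axis (not along the pixel's ray), 0 where there is no reading), "vertical_fov" (degrees; the focal length in pixels is half the picture's height over the tangent of half this angle, whatever the lens; pixels are square), "cx", "cy" (the principal point, pixels), "eye" and "rotation" of the camera in the world; the wrist camera has in their place "hand_eye" (4x4, takes a point from camera to tool coordinates, whose origin is the TCP and whose axes are the tool frame's). Camera axes: x right, y down, z forward; pixel columns grow to the right and rows downward; lengths in m; the calibration is good to about 2 mm. A picture is of the moment at which its call begins: read the wrist's pose just before it.
- r.finish_job(): hands the job in, once; it reports no verdict.
The state is a dict: "time_s": time; "joint_positions": joint angles; "dq": joint speeds; "tau": joint torques, N m; "eef_pos": TCP position; "tcp_rot": TCP orientation; "force": force on the tool from outside, world axes, zero at the start; "wrist_torque": the same for the moment, N m; "opening": finger opening in m.
Only numpy, scipy, OpenCV 4.12 (cv2) and the standard library are available. Lean on these libraries where they do the work, as an engineer would, in place of code of your own. Each camera call takes 0.05 s, during which the arm holds its last target.

## Working session

There is one attempt and no reset: what is moved stays moved. The work goes in short steps, Python scripts to look and compute and a shell command to move; the robot and the scene stay as the last step left them, time stands still between calls to the robot, and variables do not carry over. Pictures are saved under pics/ and viewed, and the job is handed in when it is done.

```bash
mkdir -p pics; python3 - <<'E'
from station import r
import cv2,numpy as np
s=r.sense()
print({k:np.round(v,4).tolist() for k,v in s.items()}, r.nose_length)
for n in ("scene","top"):
    f=r.grab_frame(n); cv2.imwrite(f"pics/{n}0.png",f["color"]); np.savez(f"{n}0.npz",**f)
    print(n,f["vertical_fov"],f["cx"],f["cy"],f["eye"],np.round(f["rotation"],3).tolist())
E
```

```text
{'time_s': 0.0, 'joint_positions': [1.1518, 0.69, -0.1945, 1.5664, 0.1573, 0.9025, -0.2151], 'dq': [-0.0007, 0.0003, -0.0018, -0.0004, 0.0019, 0.0001, 0.0015], 'tau': [-0.0012, -52.7562, -1.2671, -15.3432, -0.0527, 0.0064, 0.0002], 'eef_pos': [0.2731, -0.5615, 0.2459], 'tcp_rot': [-2.6627, 1.6655, 0.0026], 'force': [-0.1279, 0.135, 0.1956], 'wrist_torque': [-0.0271, 0.051, -0.0087], 'opening': 0.0881} 0.008
scene 54.01202533582082 322.9351046670476 196.91420323062795 [1.25534034 0.43766296 0.6612899 ] [-1.206, -2.15, 1.083]
top 57.462584586629205 324.65095884188054 199.05656282951117 [0.48781369 0.03926793 1.00353585] [-2.221, 2.161, -0.115]
```

View pics/scene0.png

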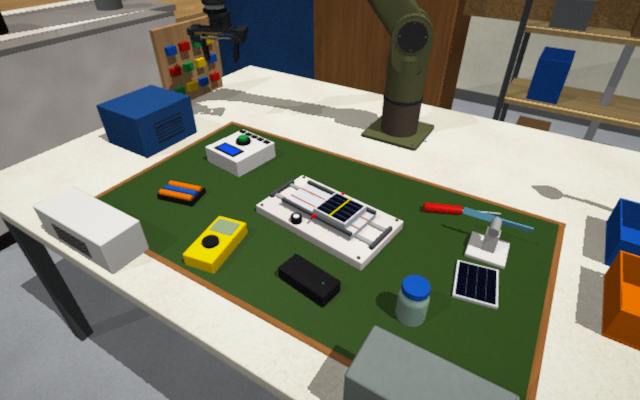

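View pics/top0.png

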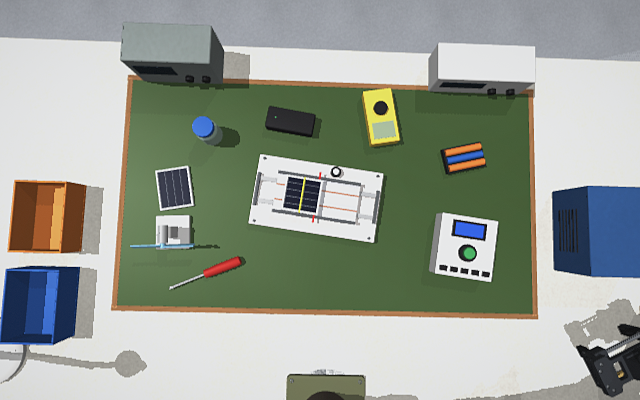

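```bash
cat > h.py <<'E'
import cv2,numpy as np
from scipy.spatial.transform import Rotation as R
def cam(f,pose=None):
    F=200/np.tan(np.radians(f["vertical_fov"])/2)
    if "eye" in f: return F,np.array(f["eye"]),R.from_rotvec(np.array(f["rotation"]).ravel()).as_matrix() if np.size(f["rotation"])==3 else np.array(f["rotation"])
    T=np.eye(4);T[:3,:3]=R.from_rotvec(pose["tcp_rot"]).as_matrix();T[:3,3]=pose["eef_pos"]
    M=T@f["hand_eye"];return F,M[:3,3],M[:3,:3]
def hit(f,uv,z,pose=None):
    F,e,Rm=cam(f,pose);uv=np.atleast_2d(np.asarray(uv,float))
    d=np.c_[(uv[:,0]-f["cx"])/F,(uv[:,1]-f["cy"])/F,np.ones(len(uv))]@Rm.T
    return e+d*((z-e[2])/d[:,2])[:,None]
def masks(c):
    b,g,r_=[c[...,i].astype(int) for i in range(3)]
    return dict(red=(r_>120)&(g<0.5*r_)&(b<0.5*r_),yel=(r_>110)&(g>0.7*r_)&(b<0.55*r_),grn=(g>110)&(r_<0.6*g)&(b<0.75*g))
def blobs(m,mn=4):
    n,l,st,ce=cv2.connectedComponentsWithStats(m.astype(np.uint8),connectivity=8)
    return [(st[i].tolist(),ce[i]) for i in range(1,n) if st[i][4]>=mn]
E
python3 - <<'E'
from h import *
for n in("top","scene"):
    f={k:(v if v.ndim else v.item()) for k,v in np.load(n+"0.npz").items()}
    c=f["color"]
    zz=dict(red=.044,yel=.062,grn=.07)
    for k,m in masks(c).items():
        for st,ce in blobs(m): print(n,k,st,ce.round(1),hit(f,ce,zz[k])[0].round(4), f["z_map"][int(ce[1]),int(ce[0])])
f=dict(np.load("top0.npz"))
cv2.imwrite("pics/topz.png",cv2.resize(f["color"][140:260,235:395],None,fx=5,fy=5,interpolation=cv2.INTER_CUBIC))
E
```

```text
top red [319, 172, 2, 7, 11] [319.6 175.5] [0.6285 0.0325 0.044 ] 0.9589485
top red [312, 215, 3, 7, 13] [312.8 218.1] [0.5154 0.0472 0.044 ] 0.9493659
top red [203, 257, 38, 21, 321] [221.6 266.7] [0.3836 0.2789 0.044 ] 0.9604081
top yel [122, 76, 19, 95, 232] [127.8 118.8] [0.7595 0.5355 0.062 ] 1.0087849
top yel [225, 79, 40, 5, 95] [244.2  81.2] [0.8715 0.239  0.062 ] 1.0265932
top yel [263, 80, 114, 8, 239] [320.6  84.6] [0.8695 0.0368 0.062 ] 1.0303293
top yel [295, 81, 7, 1, 7] [298.  81.] [0.8772 0.097  0.062 ] 1.0312635
top yel [293, 82, 3, 2, 4] [293.8  82.8] [0.872  0.1081 0.062 ] 1.0323035
top yel [322, 82, 8, 1, 8] [325.5  82. ] [0.8771 0.024  0.062 ] 1.0320083
top yel [350, 83, 8, 1, 8] [353.5  83. ] [ 0.8771 -0.0507  0.062 ] 1.0347239
top yel [332, 84, 4, 1, 4] [333.5  84. ] [0.8724 0.0026 0.062 ] 1.0311984
top yel [378, 84, 8, 1, 8] [381.5  84. ] [ 0.8771 -0.1256  0.062 ] 1.0339943
top yel [406, 85, 8, 1, 8] [409.5  85. ] [ 0.8771 -0.2007  0.062 ] 1.04187
top yel [362, 86, 66, 60, 1251] [381.  110.6] [ 0.8045 -0.1253  0.062 ] 0.98455876
top yel [528, 92, 4, 4, 10] [52
[... 7866 characters left out ...]
 yel [298, 331, 6, 4, 6] [300.5 332.5] [0.9221 0.1921 0.062 ] 0.7567804
scene yel [538, 333, 1, 4, 4] [538.  334.5] [0.7086 0.5485 0.062 ] 0.7568966
scene yel [305, 335, 23, 13, 23] [316.  341.1] [0.9222 0.2242 0.062 ] 0.74008757
scene yel [531, 369, 1, 4, 4] [531.  370.5] [0.7864 0.5482 0.062 ] 0.6963416
scene yel [530, 375, 1, 4, 4] [530.  376.5] [0.7981 0.5484 0.062 ] 0.68675834
scene yel [527, 390, 1, 4, 4] [527.  391.5] [0.8264 0.5482 0.062 ] 0.6645128
scene yel [526, 396, 1, 4, 4] [526.  397.5] [0.8371 0.5484 0.062 ] 0.65744734
scene grn [185, 62, 7, 2, 11] [188.2  62.5] [-0.0103 -1.0731  0.07  ] 1.5765287
scene grn [239, 135, 8, 5, 33] [242.6 136.8] [ 0.4271 -0.3638  0.07  ] 1.2358037
```

View pics/topz.png

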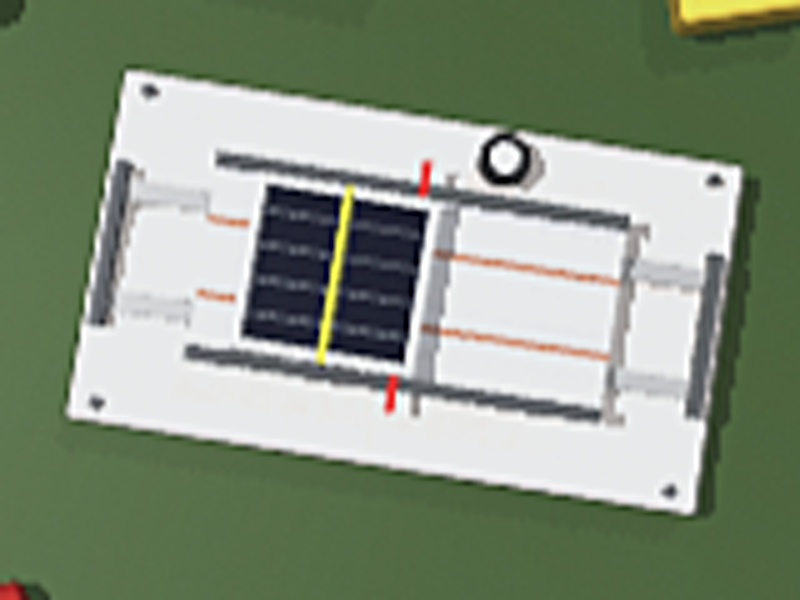

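```bash
python3 - <<'E'
from station import r
from h import *
f=r.grab_frame("wrist"); print(f["vertical_fov"],f["cx"],f["cy"],np.round(f["hand_eye"],3).tolist())
cv2.imwrite("pics/w0.png",f["color"])
ff={n:{k:(v if v.ndim else v.item()) for k,v in np.load(n+"0.npz").items()} for n in("top","scene")}
# triangulate button
A=[];b=[]
for n,uv in(("top",(469,252.9)),("scene",(242.6,136.8))):
    e=cam(ff[n])[1];d=hit(ff[n],uv,0)[0]-e;d/=np.linalg.norm(d);P=np.eye(3)-np.outer(d,d);A.append(P);b.append(P@e)
print("button",np.linalg.lstsq(np.vstack(A),np.hstack(b),rcond=None)[0])
f=ff["top"];px=lambda a:(235+np.array(a)/5-.4,)  # crop coords
def w(a,z): u=np.array(a,float)/5-.4+[235,140]; return hit(f,u,z)[0]
for nm,a,z in(("c1",(125,70),.026),("c2",(740,165),.026),("c3",(693,515),.026),("c4",(68,418),.026),("railL",(218,158),.052),("railR",(628,220),.052),("rail2L",(188,352),.052),("rail2R",(600,412),.052)): print(nm,w(a,z).round(4))
m=masks(f["color"])["yel"];ys,xs=np.where(m);k=(xs>290)&(xs<310)&(ys>170)&(ys<220);p=hit(f,np.c_[xs,ys][k],.062)
v=cv2.fitLine(p[:,:2].astype(np.float32),cv2.DIST_L2,0,.01,.01).ravel();print(v,np.arctan2(v[1],v[0]))
E
```

```text
64.42256388043207 320.25012813531623 202.07111753049392 [[1.0, -0.0, 0.0, -0.0], [-0.0, 0.957, 0.291, -0.075], [-0.0, -0.291, 0.957, -0.139], [0.0, 0.0, 0.0, 1.0]]
button [ 0.43717875 -0.35292337  0.07745671]
c1 [0.6861 0.1963 0.026 ]
c2 [ 0.6444 -0.1383  0.026 ]
c3 [ 0.4548 -0.1157  0.026 ]
c4 [0.4976 0.2188 0.026 ]
railL [0.6356 0.1416 0.052 ]
railR [ 0.6092 -0.0748  0.052 ]
rail2L [0.5332 0.1534 0.052 ]
rail2R [ 0.5079 -0.062   0.052 ]
[ 0.9914454  -0.13052207  0.5765828   0.0779587 ] -0.13089556
```

View pics/w0.png

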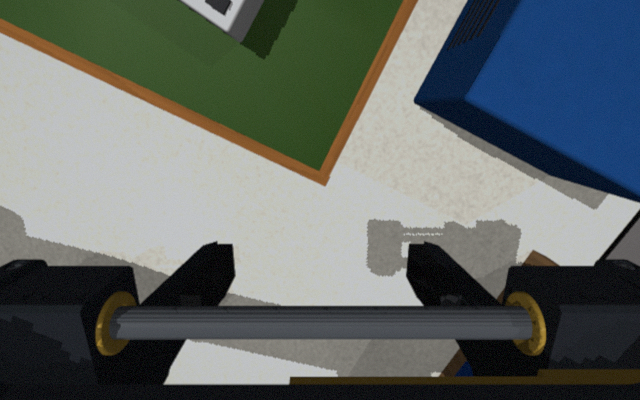

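```bash
cat >> h.py <<'E'
MK=np.array([.5715,.040]);A=.126
YA=np.array([np.sin(A),np.cos(A)]);XA=np.array([np.cos(A),-np.sin(A)])
def tool(s=None):
    from station import r
    s=s or r.sense();M=R.from_rotvec(s["tcp_rot"]).as_matrix();p=np.array(s["eef_pos"])
    d=p[:2]-MK
    print("t",round(s["time_s"],2),"pos",p.round(4),"chan xy mm",(d@XA*1e3).round(1),(d@YA*1e3).round(1),"yaw",np.degrees(np.arctan2(M[1,0],M[0,0])).round(2),"z",M[:,2].round(4),"F",np.round(s["force"],2),"Fch",(np.array(s["force"])[:2]@YA).round(2),"open",round(s["opening"],4))
    return p,M
def go(xy,z=None):
    p,M=tool();d=np.append(np.array(xy)-p[:2],0 if z is None else z-p[2]);print("tool shift cm",(M.T@d*100).round(2))
E
python3 - <<'E'
from h import *
p,M=tool();d=np.append(MK+.128*YA-p[:2],0)/14
for k in range(7):
    print((R.from_euler('z',9.45*k,degrees=True).as_matrix()@M).T@d*100)
E
```

```text
t 0.15 pos [ 0.2732 -0.5617  0.2461] chan xy mm -220.3 -634.4 yaw -64.05 z [-7.0e-04  1.1e-03 -1.0e+00] F [-0.96 -0.67  0.92] Fch -0.78 open 0.088
[-3.69737305 -4.29653991  0.00435056]
[-2.94176227e+00 -4.84529310e+00  3.32038516e-03]
[-2.10630770e+00 -5.26253785e+00  2.20009024e-03]
[-1.21368480e+00 -5.53694949e+00  1.02008161e-03]
[-2.88120702e-01 -5.66108011e+00 -1.87613561e-04]
[ 6.45263424e-01 -5.63156059e+00 -1.39021662e-03]
[ 1.56113414e+00 -5.44919216e+00 -2.55508713e-03]
```

```bash
python3 -m handwheel '[[-3.7,-4.3,0,0,0,-9.45,0],[-2.94,-4.85,0,0,0,-9.45,0],[-2.1,-5.26,0,0,0,-9.45,0],[-1.2,-5.54,0,0,0,-9.45,0],[-0.3,-5.66,0,0,0,-9.45,0],[0.65,-5.63,0,0,0,-9.45,0],[1.56,-5.45,0,0,0,0,0],[1.56,-5.45,0,0,0,0,0],[1.56,-5.45,0,0,0,0,0],[1.56,-5.45,0,0,0,0,0],[1.56,-5.45,0,0,0,0,0],[1.56,-5.45,0,0,0,0,0],[1.56,-5.45,0,0,0,0,0]]'; python3 -c "
from h import *
go(MK+.128*YA,.13)"
```

```text
time_s: 1.78
eef_pos: [0.5587, 0.1346, 0.2427]
tcp_rot: [3.134, -0.169, -0.002]
force: [0.4, -0.3, -0.3]
opening: 0.0004
t 1.77 pos [0.5587 0.1346 0.2427] chan xy mm -24.6 92.3 yaw -6.18 z [-0.0014 -0.0034 -1.    ] F [ 0.43 -0.3  -0.26] Fch -0.24 open 0.0004
tool shift cm [ 2.54 -3.57 11.26]
```

```bash
python3 -m handwheel '[[2.5,-3.6,3.7,0,0,1,0],[0,0,5.5,0,0,0,0],[0,0,2,0,0,0,0],[0,0,0,0,0,0,0]]'; python3 - <<'E'
from h import *
from station import r
s=r.sense(); go(MK+.128*YA,.058)
for n in("top","wrist"):
    f=r.grab_frame(n);cv2.imwrite(f"pics/{n}1.png",f["color"])
    np.savez(n+"1.npz",**f)
c=cv2.imread("pics/top1.png");cv2.imwrite("pics/top1z.png",cv2.resize(c[140:260,235:395],None,fx=5,fy=5,interpolation=cv2.INTER_CUBIC))
E
```

```text
time_s: 2.28
eef_pos: [0.5893, 0.1771, 0.1271]
tcp_rot: [-3.134, 0.184, -0.002]
force: [0.2, 0.9, 0.2]
opening: 0.0009
t 2.27 pos [0.5893 0.1771 0.1271] chan xy mm 0.4 138.2 yaw -6.71 z [ 0.0014  0.0018 -1.    ] F [0.2  0.87 0.16] Fch 0.89 open 0.0009
tool shift cm [-0.06  1.04  6.91]
```

View pics/top1z.png

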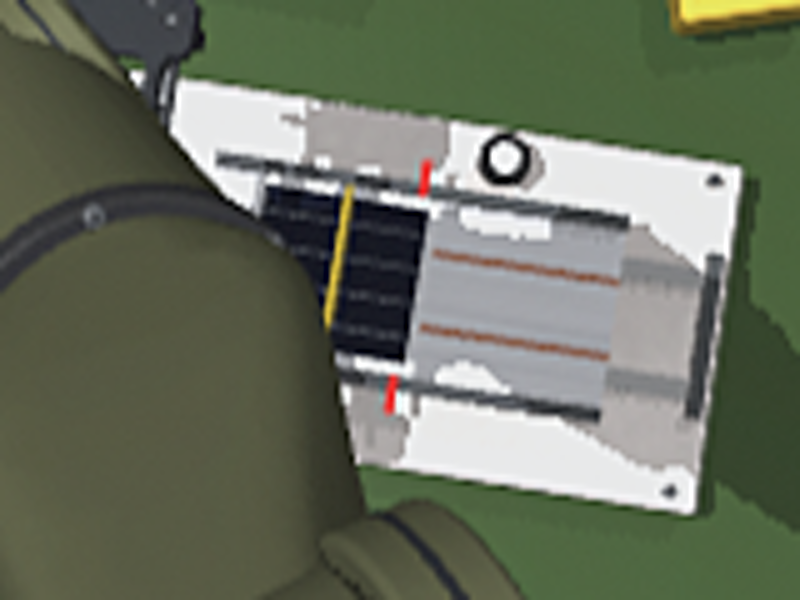

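View pics/wrist1.png

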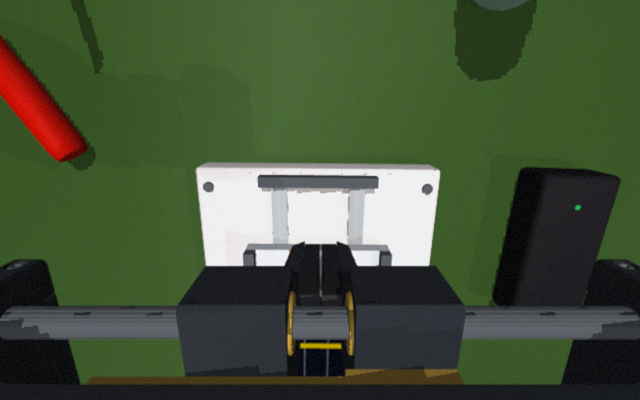

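```bash
python3 - <<'E'
from station import r
print(r.sense()["joint_positions"])
E
```

```text
[-0.17856006  0.8419268  -0.33716819  1.69041513  0.40538018  0.67345869
 -0.84814512]
```

```bash
python3 -m handwheel '[[0,0,0,0,0,10.5,0],[0,0,0,0,0,10.5,0]]'; python3 - <<'E'
from station import r
print(r.sense()["joint_positions"])
E
```

```text
time_s: 2.62
eef_pos: [0.5919, 0.1769, 0.132]
tcp_rot: [-3.039, 0.769, -0.011]
force: [-0.4, 0.7, -0.0]
opening: 0.0007
[-0.23173632  0.82804111 -0.2373649   1.69191116  0.28903508  0.64622342
 -1.12083053]
```

```bash
python3 -m handwheel '[[0,0,0,0,0,-10.6,0],[0,0,0,0,0,-10.6,0],[0,0,0,0,0,-10.6,0],[0,0,0,0,0,-10.6,0],[0,0,0,0,0,-10.6,0],[0,0,0,0,0,-10.6,0],[0,0,0,0,0,-10.6,0],[0,0,0,0,0,-10.6,0],[0,0,0,0,0,-10.6,0],[0,0,0,0,0,-10.6,0],[0,0,0,0,0,0,0]]'; python3 - <<'E'
from h import *
from station import r
s=r.sense();print(s["joint_positions"]);go(MK+.128*YA,.058)
f=r.grab_frame("wrist");cv2.imwrite("pics/w2.png",f["color"])
E
```

```text
time_s: 4.0
eef_pos: [0.6028, 0.173, 0.1528]
tcp_rot: [2.409, 1.984, 0.056]
force: [0.0, 0.8, 0.3]
opening: 0.0003
[ 0.03806164  0.88891674 -0.74169012  1.66663844  0.78157607  0.86182266
  0.34347764]
t 4.0 pos [0.6028 0.173  0.1528] chan xy mm 14.4 135.9 yaw 78.98 z [ 0.0404  0.0072 -0.9992] F [0.03 0.75 0.31] Fch 0.75 open 0.0003
tool shift cm [-1.02 -1.74  9.41]
```

View pics/w2.png

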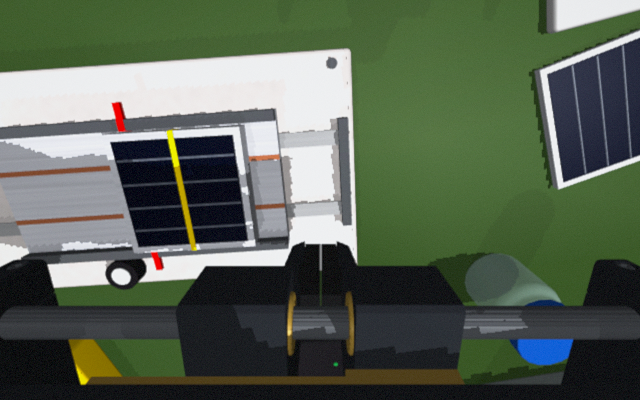

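```bash
cat >> h.py <<'E'
def fix(yaw=90-np.degrees(A)):
    p,M=tool();t=np.radians(yaw);D=np.array([[np.cos(t),np.sin(t),0],[np.sin(t),-np.cos(t),0],[0,0,-1]])
    print("turn deg",np.degrees(R.from_matrix(M.T@D).as_rotvec()).round(2))
def meas(tag,save=True):
    """cell line vs mark along channel, from the wrist camera (near and far ends)"""
    from station import r
    s=r.sense();f=r.grab_frame("wrist")
    if save: cv2.imwrite(f"pics/{tag}.png",f["color"])
    m=masks(f["color"]);out=[]
    for k,z in(("red",.044),("yel",.062)):
        ys,xs=np.where(m[k]);w=hit(f,np.c_[xs,ys],z,s)[:,:2]-MK;q=np.c_[w@XA,w@YA]
        o=(abs(q[:,0])<.075)&(abs(q[:,1])<.11)
        if k=="yel": o&=abs(q[:,0])<.048
        else: o&=(abs(q[:,0])>.046)
        mm=np.zeros(m[k].shape,bool);mm[ys[o],xs[o]]=1
        for st,ce in blobs(mm,6):
            w=hit(f,ce,z,s)[0,:2]-MK;out.append((k,st,round(w@XA*1e3,1),round(w@YA*1e3,1)));print(*out[-1])
E
python3 -c "
from h import *
fix();go(MK+.128*YA,.058);meas('w3')"
```

```text
t 4.05 pos [0.6029 0.1731 0.1529] chan xy mm 14.4 136.0 yaw 78.91 z [ 0.0407  0.0071 -0.9991] F [-0.07 -0.4  -0.35] Fch -0.41 open 0.0007
turn deg [ 2.24 -0.78 -3.89]
t 4.05 pos [0.6029 0.1731 0.1529] chan xy mm 14.4 136.0 yaw 78.91 z [ 0.0407  0.0071 -0.9991] F [-0.07 -0.4  -0.35] Fch -0.41 open 0.0007
tool shift cm [-1.04 -1.75  9.41]
red [112, 102, 14, 30, 254] -58.9 -6.4
red [151, 252, 12, 18, 128] 61.8 -6.6
yel [166, 130, 31, 121, 739] -5.5 35.7
```

```bash
python3 -m handwheel '[[-1.0,-1.7,3.5,2.2,-0.8,-3.9,0],[0,0,0,0,0,0,0]]'; python3 - <<'E'
from h import *
from station import r
fix();go(MK+.128*YA,.058);meas('w4')
s=r.sense();f=r.grab_frame("wrist");F,e,Rm=cam(f,s)
m=masks(f["color"])
for k in("red","yel"):
    for st,ce in blobs(m[k],20):
        u,v=int(ce[0]),int(ce[1]);d=f["z_map"][v,u]
        if d>0: print(k,st,(e+Rm@(np.array([(u-f["cx"])/F,(v-f["cy"])/F,1])*d)).round(4))
E
```

```text
time_s: 4.35
eef_pos: [0.5863, 0.1668, 0.1178]
tcp_rot: [2.359, 2.071, 0.002]
force: [0.2, -0.0, -0.0]
opening: 0.0005
t 4.35 pos [0.5863 0.1668 0.1178] chan xy mm -1.2 127.6 yaw 82.54 z [ 0.0025 -0.0011 -1.    ] F [ 0.25 -0.   -0.01] Fch 0.03 open 0.0005
turn deg [ 0.15  0.05 -0.24]
t 4.35 pos [0.5863 0.1668 0.1178] chan xy mm -1.2 127.6 yaw 82.54 z [ 0.0025 -0.0011 -1.    ] F [ 0.25 -0.   -0.01] Fch 0.03 open 0.0005
tool shift cm [0.04 0.11 5.98]
red [108, 119, 14, 33, 329] -58.9 -6.6
red [140, 288, 12, 18, 149] 63.8 -6.6
yel [167, 155, 24, 134, 917] -5.3 35.7
red [105, 116, 14, 33, 328] [0.5122 0.0459 0.0521]
red [137, 284, 13, 18, 147] [0.6283 0.0311 0.0523]
yel [165, 150, 24, 136, 927] [0.5687 0.0771 0.0646]
yel [287, 298, 8, 51, 199] [0.5592 0.1653 0.1962]
yel [350, 308, 4, 45, 131] [0.5628 0.1792 0.1971]
```

View pics/w4.png

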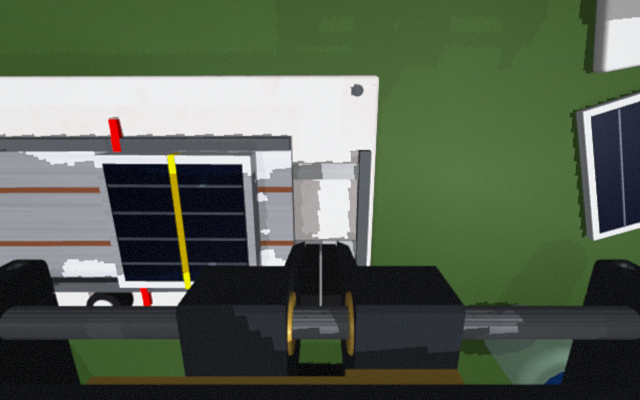

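```bash
sed -i 's/("red",.044),("yel",.062)/("red",.052),("yel",.0625)/' h.py; python3 -m handwheel '[[0,0.1,5.5,0.15,0,-0.2,0],[0,0,0.5,0,0,0,0],[-1,0,0,0,0,0,0],[0,0,0,0,0,0,0]]'; python3 -c "
from h import *
fix();go(MK+.108*YA,.058);meas('w5')"
```

```text
time_s: 4.95
eef_pos: [0.5949, 0.1624, 0.0677]
tcp_rot: [2.358, 2.067, 0.033]
force: [-1.0, 0.3, 0.2]
opening: 0.0005
t 4.95 pos [0.5949 0.1624 0.0677] chan xy mm 7.9 124.4 yaw 82.48 z [ 0.02    0.0092 -0.9998] F [-0.97  0.3   0.17] Fch 0.18 open 0.0005
turn deg [ 1.07 -0.67 -0.3 ]
t 4.95 pos [0.5949 0.1624 0.0677] chan xy mm 7.9 124.4 yaw 82.48 z [ 0.02    0.0092 -0.9998] F [-0.97  0.3   0.17] Fch 0.18 open 0.0005
tool shift cm [-1.65 -0.79  0.93]
red [36, 104, 22, 44, 649] -59.8 -1.3
red [99, 339, 12, 6, 61] 64.0 -1.6
yel [117, 152, 37, 154, 1434] -12.3 35.9
yel [287, 300, 6, 29, 129] 39.1 108.5
```

View pics/w5.png

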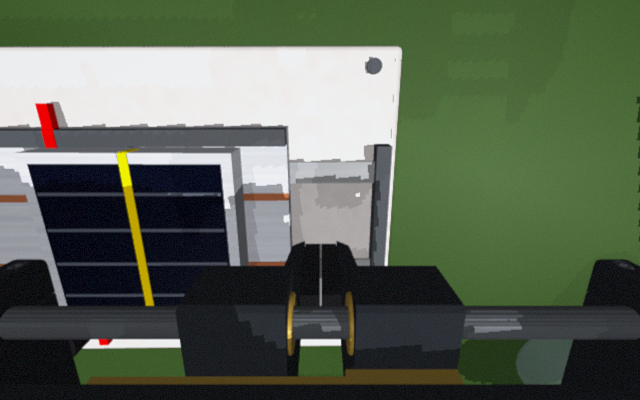

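```bash
python3 -m handwheel '[[-0.6,-0.4,0.5,0.5,-0.35,-0.2,0],[-0.5,-0.4,0.4,0.5,-0.3,-0.1,0],[0,0,0,0,0,0,0]]'; python3 -c "
from h import *
fix();go(MK+.108*YA,.058);meas('w6')"
```

```text
time_s: 5.38
eef_pos: [0.5862, 0.1536, 0.0603]
tcp_rot: [2.356, 2.078, 0.007]
force: [-0.2, 0.2, 0.3]
opening: 0.0005
t 5.38 pos [0.5862 0.1536 0.0603] chan xy mm 0.3 114.5 yaw 82.82 z [ 0.0036  0.0024 -1.    ] F [-0.17  0.2   0.3 ] Fch 0.18 open 0.0005
turn deg [ 0.19 -0.16  0.04]
t 5.38 pos [0.5862 0.1536 0.0603] chan xy mm 0.3 114.5 yaw 82.82 z [ 0.0036  0.0024 -1.    ] F [-0.17  0.2   0.3 ] Fch 0.18 open 0.0005
tool shift cm [-0.66 -0.03  0.22]
red [53, 120, 23, 45, 669] -59.8 -1.3
red [106, 346, 17, 19, 226] 59.9 -1.3
yel [136, 171, 30, 135, 1282] -16.7 36.0
yel [287, 297, 8, 53, 208] 29.8 99.5
yel [163, 339, 9, 8, 63] 42.5 35.5
```

```bash
python3 -m handwheel '[[-0.2,0,0.1,0.1,-0.1,0,0],[-0.2,0,0.1,0.1,0,0,0],[-0.15,0,0,0,0,0,0],[-0.12,0,0,0,0,0,0],[-0.12,0,0,0,0,0,0],[-0.12,0,0,0,0,0,0]]'; python3 -c "
from h import *
fix();meas('w7')"
```

```text
time_s: 6.18
eef_pos: [0.5853, 0.1448, 0.0582]
tcp_rot: [-2.355, -2.078, -0.002]
force: [0.3, 0.1, 0.2]
opening: 0.0005
t 6.17 pos [0.5853 0.1448 0.0582] chan xy mm 0.5 105.7 yaw 82.85 z [ 2.e-04  2.e-03 -1.e+00] F [0.28 0.14 0.16] Fch 0.17 open 0.0005
turn deg [-0.   -0.12  0.06]
red [70, 119, 22, 46, 673] -59.9 -1.3
red [119, 348, 17, 20, 233] 59.9 -1.3
yel [154, 171, 27, 135, 1279] -17.5 36.1
yel [287, 298, 7, 51, 188] 28.2 90.8
yel [177, 339, 4, 11, 24] 41.6 34.1
```

View pics/w7.png

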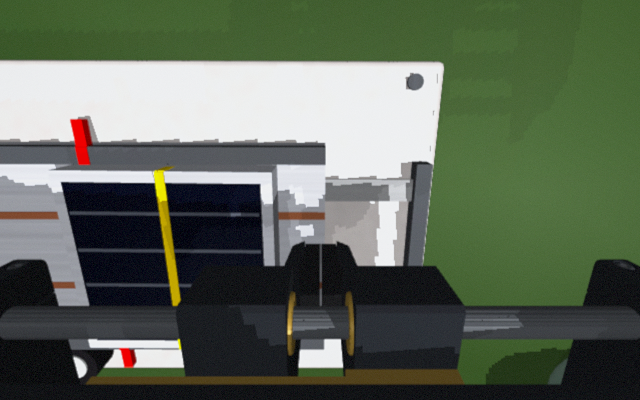

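```bash
python3 -m handwheel '[[-0.1,0,0,0,0,0,0],[-0.1,0,0,0,0,0,0],[-0.1,0,0,0,0,0,0],[-0.1,0,0,0,0,0,0],[-0.1,0,0,0,0,0,0],[-0.1,0,0,0,0,0,0],[-0.1,0,0,0,0,0,0],[-0.1,0,0,0,0,0,0],[-0.1,0,0,0,0,0,0],[-0.1,0,0,0,0,0,0]]'; python3 -c "
from h import *
fix();meas('w8')"
```

```text
time_s: 7.48
eef_pos: [0.5841, 0.1347, 0.0583]
tcp_rot: [-2.354, -2.078, -0.004]
force: [0.2, 1.4, -0.4]
opening: 0.0004
t 7.47 pos [0.5841 0.1347 0.0583] chan xy mm 0.5 95.6 yaw 82.86 z [ 6.e-04  3.e-03 -1.e+00] F [ 0.18  1.38 -0.42] Fch 1.39 open 0.0004
turn deg [ 0.01 -0.18  0.08]
red [86, 119, 21, 46, 671] -59.8 -4.5
red [132, 348, 16, 19, 219] 59.7 -4.5
yel [170, 171, 23, 121, 1118] -21.4 33.0
yel [287, 299, 7, 50, 203] 28.6 80.7
```

```bash
python3 -m handwheel '[[-0.15,0,0,0,0,0,0],[-0.2,0,0,0,0,0,0],[-0.2,0,0,0,0,0,0],[-0.2,0,0,0,0,0,0],[-0.2,0,0,0,0,0,0],[-0.2,0,0,0,0,0,0],[-0.2,0,0,0,0,0,0]]'; python3 -c "
from h import *
fix();meas('w9')"
```

```text
time_s: 8.4
eef_pos: [0.5825, 0.1231, 0.0584]
tcp_rot: [-2.35, -2.077, -0.01]
force: [-0.1, 2.7, -1.1]
opening: 0.0003
t 8.4 pos [0.5825 0.1231 0.0584] chan xy mm 0.5 83.8 yaw 82.94 z [ 0.0015  0.0078 -1.    ] F [-0.1   2.66 -1.13] Fch 2.62 open 0.0003
turn deg [ 0.03 -0.45  0.16]
red [88, 119, 21, 46, 670] -59.7 -15.2
red [133, 348, 16, 20, 240] 59.8 -15.5
yel [170, 171, 23, 122, 1124] -21.5 21.4
yel [287, 299, 8, 49, 193] 28.2 69.0
yel [350, 309, 4, 44, 132] 34.1 100.0
```

```bash
python3 -m handwheel '[[-0.2,0,0,0,-0.1,0,0],[-0.2,0,0,0,-0.1,0,0],[-0.2,0,0,0,-0.1,0,0],[-0.2,0,0,0,-0.1,0,0],[-0.2,0,0,0,-0.1,0,0],[-0.2,0,0,0,-0.1,0,0]]'; python3 -c "
from h import *
fix();meas('w10')"
```

```text
time_s: 9.2
eef_pos: [0.5807, 0.1102, 0.0583]
tcp_rot: [2.352, 2.079, -0.004]
force: [0.3, 2.6, -1.7]
opening: 0.0005
t 9.2 pos [0.5807 0.1102 0.0583] chan xy mm 0.3 70.8 yaw 82.94 z [-2.0e-04 -3.6e-03 -1.0e+00] F [ 0.28  2.65 -1.66] Fch 2.66 open 0.0005
turn deg [0.01 0.2  0.16]
red [121, 119, 19, 46, 635] -59.6 -14.9
red [159, 348, 15, 19, 219] 60.0 -15.0
yel [170, 171, 24, 120, 1109] -21.5 8.2
yel [287, 297, 8, 53, 215] 28.6 56.0
yel [350, 306, 4, 47, 133] 33.0 87.0
```

```bash
python3 -m handwheel '[[-0.2,0,0,0,0.05,0,0],[-0.2,0,0,0,0,0,0],[-0.2,0,0,0,0,0,0],[-0.2,0,0,0,-0.05,0,0],[-0.2,0,0,0,0,0,0],[-0.2,0,0,0,-0.05,0,0],[-0.2,0,0,0,0,0,0],[-0.2,0,0,0,-0.05,0,0],[-0.2,0,0,0,0,0,0],[-0.2,0,0,0,-0.05,0,0],[-0.2,0,0,0,0,0,0],[-0.2,0,0,0,-0.05,0,0]]'; python3 -c "
from h import *
fix();meas('w11')"
```

```text
time_s: 10.75
eef_pos: [0.5775, 0.0844, 0.0584]
tcp_rot: [2.35, 2.077, -0.009]
force: [-0.8, 2.5, -1.9]
opening: 0.0007
t 10.75 pos [0.5775 0.0844 0.0584] chan xy mm 0.4 44.8 yaw 82.93 z [-8.0e-04 -7.6e-03 -1.0e+00] F [-0.82  2.46 -1.9 ] Fch 2.34 open 0.0007
turn deg [0.01 0.44 0.15]
red [180, 119, 17, 46, 587] -59.3 -14.9
yel [171, 171, 23, 120, 1089] -21.6 -17.8
yel [287, 300, 6, 49, 188] 29.1 29.9
yel [350, 310, 4, 41, 111] 33.2 61.0
```

View pics/w11.png

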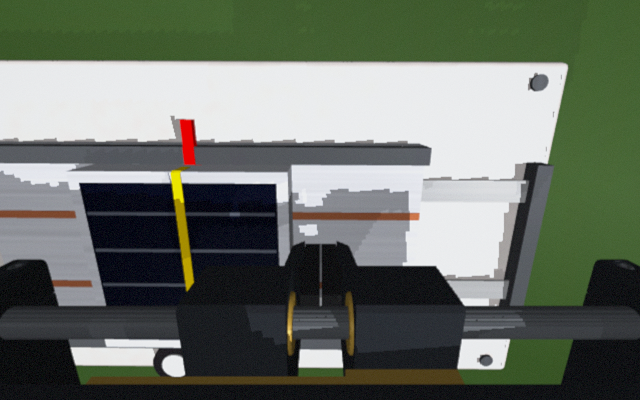

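```bash
python3 -m handwheel '[[-0.2,0,0,0,0.2,0,0],[-0.2,0,0,0,0.1,0,0],[-0.2,0,0,0,0,0,0],[-0.08,0,0,0,0,0,0]]'; python3 -c "
from h import *
fix();meas('w12')"
```

```text
time_s: 11.3
eef_pos: [0.5766, 0.077, 0.0585]
tcp_rot: [2.353, 2.079, -0.002]
force: [0.6, 3.0, -1.2]
opening: 0.0001
t 11.3 pos [0.5766 0.077  0.0585] chan xy mm 0.4 37.3 yaw 82.91 z [-2.0e-04 -2.2e-03 -1.0e+00] F [ 0.57  2.98 -1.22] Fch 3.03 open 0.0001
turn deg [0.01 0.12 0.13]
red [194, 119, 16, 46, 580] -59.3 -15.8
yel [170, 171, 24, 120, 1088] -21.6 -25.2
yel [287, 301, 6, 45, 175] 28.4 22.4
yel [350, 313, 4, 38, 100] 34.1 53.5
```

```bash
python3 -m handwheel '[[-0.1,0,0,0,0,0,0],[0,0,0,0,0,0,0],[0.08,0,0,0,0,0,0],[0.12,0,0,0,0,0,0],[0.15,0,0,0,0,0,0],[0.15,0,0,0,0,0,0],[0.15,0,0,0,0,0,0],[0.15,0,0,0,0,0,0],[0.15,0,0,0,0,0,0],[0.15,0,0,0,0,0,0],[0.15,0,0,0,0,0,0],[0.15,0,0,0,0,0,0],[0.15,0,0,0,0,0,0],[0.12,0,0,0,0,0,0],[0.1,0,0,0,0,0,0],[0.1,0,0,0,0,0,0],[0.1,0,0,0,0,0,0],[0.1,0,0,0,0,0,0],[0.2,0,0,0,0,0,0],[0.3,0,0,0,0,0,0]]'; python3 -c "
from h import *
fix();meas('w13')"
```

```text
time_s: 13.85
eef_pos: [0.5796, 0.0993, 0.0581]
tcp_rot: [2.353, 2.074, -0.011]
force: [0.1, -0.3, -0.5]
opening: 0.0005
t 13.85 pos [0.5796 0.0993 0.0581] chan xy mm 0.6 59.8 yaw 82.79 z [-0.0015 -0.0088 -1.    ] F [ 0.14 -0.33 -0.45] Fch -0.31 open 0.0005
turn deg [-0.02  0.51  0.01]
red [175, 119, 17, 46, 586] -59.4 -1.6
yel [147, 171, 29, 135, 1283] -17.1 -12.8
yel [287, 300, 6, 49, 182] 28.5 44.9
yel [350, 309, 4, 43, 120] 33.2 75.9
yel [173, 339, 8, 11, 72] 42.4 -13.3
```

View pics/w13.png

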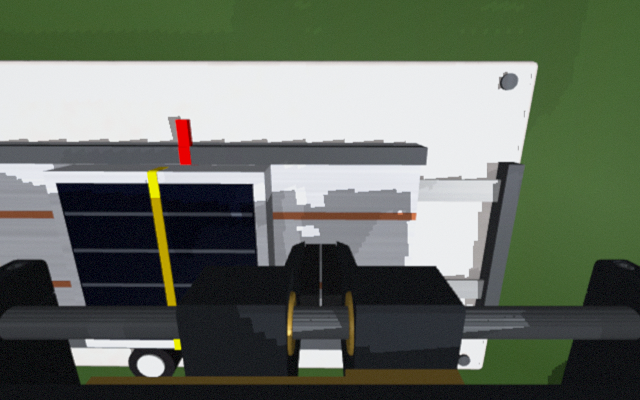

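```bash
python3 -m handwheel '[[0.3,0,-2,0,0.2,0,0],[0,0,-4,0,0.2,0,0],[-4,0,0,0,0,0,0],[0,0,0,0,0,0,0]]'; python3 -c "
from h import *
from station import r
fix();go(MK-.098*YA,.11);meas('w14')
f=r.grab_frame('top');c=f['color'];cv2.imwrite('pics/t14.png',cv2.resize(c[140:260,235:395],None,fx=5,fy=5,interpolation=cv2.INTER_CUBIC))
"
```

```text
time_s: 14.4
eef_pos: [0.576, 0.0647, 0.1242]
tcp_rot: [2.353, 2.08, 0.004]
force: [-0.7, -0.3, 0.1]
opening: 0.0004
t 14.4 pos [0.576  0.0647 0.1242] chan xy mm 1.4 25.1 yaw 82.94 z [ 2.7e-03  5.0e-04 -1.0e+00] F [-0.72 -0.29  0.12] Fch -0.38 open 0.0004
turn deg [ 0.15 -0.05  0.16]
t 14.4 pos [0.576  0.0647 0.1242] chan xy mm 1.4 25.1 yaw 82.94 z [ 2.7e-03  5.0e-04 -1.0e+00] F [-0.72 -0.29  0.12] Fch -0.38 open 0.0004
tool shift cm [-12.31  -0.18   1.41]
red [275, 114, 9, 32, 262] -58.6 -1.6
yel [257, 149, 13, 117, 761] -9.9 -12.4
```

View pics/w14.png

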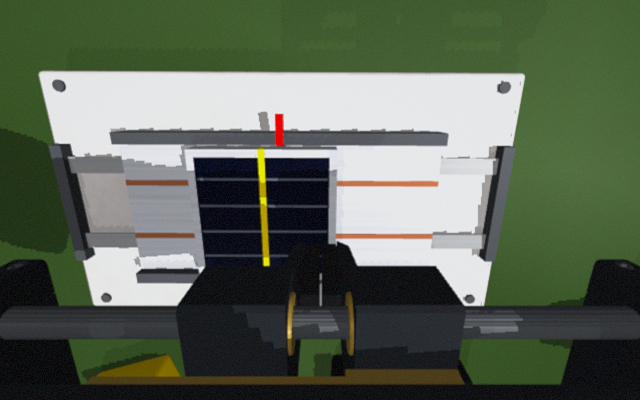

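```bash
python3 -m handwheel '[[-3,0,0,0,0,0,0],[-4,0,0,0,0,0,0],[-4,0,0,0,0,0,0],[-0.8,0,0,0,0,0,0],[0,0,0,0,0,0,0]]'; python3 -c "
from h import *
fix();go(MK-.098*YA,.058);meas('w15')
"
```

```text
time_s: 15.12
eef_pos: [0.5648, -0.0409, 0.1264]
tcp_rot: [-2.335, -2.095, -0.026]
force: [-0.4, -0.3, -0.1]
opening: 0.0007
t 15.12 pos [ 0.5648 -0.0409  0.1264] chan xy mm 3.5 -81.1 yaw 83.8 z [ 0.0095  0.0144 -0.9999] F [-0.39 -0.27 -0.13] Fch -0.31 open 0.0007
turn deg [ 0.44 -0.88  1.01]
t 15.12 pos [ 0.5648 -0.0409  0.1264] chan xy mm 3.5 -81.1 yaw 83.8 z [ 0.0095  0.0144 -0.9999] F [-0.39 -0.27 -0.13] Fch -0.31 open 0.0007
tool shift cm [-1.79 -0.43  6.81]
red [432, 112, 14, 32, 254] -58.7 -1.7
yel [412, 146, 20, 120, 834] -8.5 -12.0
```

View pics/w15.png

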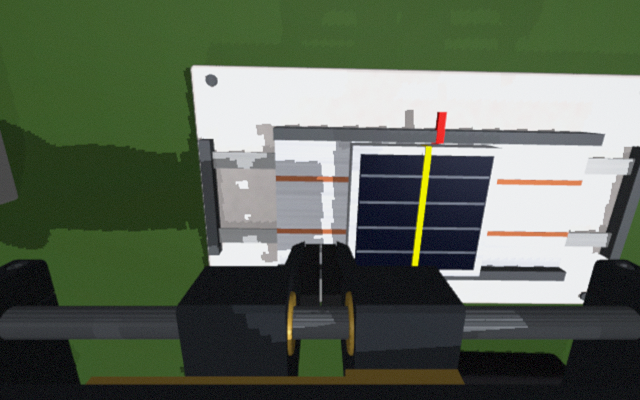

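```bash
python3 -m handwheel '[[-1.4,-0.4,2,0.4,-0.9,1,0],[-0.4,0,2.5,0,0,0,0],[0,0,2,0,0,0,0],[0,0,0,0,0,0,0]]'; python3 -c "
from h import *
fix();go(MK-.092*YA,.058);meas('w16')
"
```

```text
time_s: 15.68
eef_pos: [0.5579, -0.0544, 0.0565]
tcp_rot: [-2.35, -2.083, 0.003]
force: [0.8, 0.4, 0.7]
opening: 0.0002
t 15.68 pos [ 0.5579 -0.0544  0.0565] chan xy mm -1.7 -95.4 yaw 83.11 z [-2.1e-03 -6.0e-04 -1.0e+00] F [0.8  0.37 0.67] Fch 0.47 open 0.0002
turn deg [-0.12  0.05  0.33]
t 15.68 pos [ 0.5579 -0.0544  0.0565] chan xy mm -1.7 -95.4 yaw 83.11 z [-2.1e-03 -6.0e-04 -1.0e+00] F [0.8  0.37 0.67] Fch 0.47 open 0.0002
tool shift cm [ 0.34  0.17 -0.15]
red [521, 126, 19, 46, 542] -58.9 -1.4
red [481, 356, 14, 18, 164] 60.5 -1.7
yel [489, 178, 32, 128, 1278] -18.8 -11.5
yel [289, 297, 6, 42, 107] 21.1 -109.2
yel [350, 310, 4, 43, 133] 30.2 -79.3
yel [479, 339, 12, 19, 164] 39.8 -11.7
```

```bash
python3 -m handwheel '[[0.3,0.1,-0.1,0,0,0.3,0],[0.3,0.1,0,0,0,0,0],[0.3,0,0,0,0,0,0],[0.2,0,0,0,0,0,0],[0.15,0,0,0,0,0,0],[0.1,0,0,0,0,0,0],[0.1,0,0,0,0,0,0],[0.1,0,0,0,0,0,0],[0.1,0,0,0,0,0,0],[0.1,0,0,0,0,0,0],[0.1,0,0,0,0,0,0],[0.1,0,0,0,0,0,0]]'; python3 -c "
from h import *
fix();meas('w17')
"
```

```text
time_s: 17.23
eef_pos: [0.5644, -0.0333, 0.0604]
tcp_rot: [2.355, 2.076, 0.003]
force: [-0.6, -0.2, 0.2]
opening: 0.0003
t 17.23 pos [ 0.5644 -0.0333  0.0604] chan xy mm 2.1 -73.6 yaw 82.8 z [ 2.6e-03 -2.0e-04 -1.0e+00] F [-0.61 -0.24  0.22] Fch -0.31 open 0.0003
turn deg [ 0.15 -0.01  0.02]
red [473, 116, 17, 45, 522] -59.0 -0.1
yel [446, 167, 24, 122, 1159] -20.6 -10.4
yel [287, 297, 8, 52, 212] 31.9 -88.7
yel [350, 308, 4, 41, 127] 36.6 -57.2
```

```bash
python3 -m handwheel '[[0.15,-0.05,0.05,0,0,0,0],[0.2,0,0.05,0,0,0,0],[0.2,0,0.05,0,0,0,0],[0.2,0,0,0,0,0,0],[0.2,0,0,0,0,0,0],[0.2,0,0,0,0.1,0,0],[0.15,0,0,0,0.1,0,0]]'; python3 -c "
from h import *
fix();meas('w18')
"
```

```text
time_s: 18.15
eef_pos: [0.5654, -0.0219, 0.0588]
tcp_rot: [2.357, 2.074, 0.002]
force: [-0.2, -2.3, 2.1]
opening: 0.0004
t 18.15 pos [ 0.5654 -0.0219  0.0588] chan xy mm 1.7 -62.1 yaw 82.71 z [ 2.3e-03 -8.0e-04 -1.0e+00] F [-0.2  -2.31  2.06] Fch -2.31 open 0.0004
turn deg [ 0.14  0.03 -0.07]
red [474, 117, 17, 46, 536] -58.7 11.4
yel [447, 168, 24, 123, 1174] -20.7 1.1
yel [287, 299, 8, 50, 199] 30.2 -77.1
yel [350, 307, 4, 44, 129] 35.3 -46.0
```

```bash
python3 -m handwheel '[[0.15,0,0,0,0,0,0],[0.15,0,0,0,0,0,0],[0.15,0,0,0,0,0,0],[0.15,0,0,0,0.1,0,0],[0.15,0,0,0,0.1,0,0]]'; python3 -c "
from h import *
fix();meas('w19')
"
```

```text
time_s: 18.82
eef_pos: [0.5662, -0.0156, 0.0588]
tcp_rot: [2.358, 2.074, 0.003]
force: [-0.4, -2.6, 2.5]
opening: 0.0002
t 18.82 pos [ 0.5662 -0.0156  0.0588] chan xy mm 1.8 -55.8 yaw 82.64 z [ 2.2e-03  3.0e-04 -1.0e+00] F [-0.41 -2.55  2.5 ] Fch -2.58 open 0.0002
turn deg [ 0.12 -0.03 -0.14]
red [474, 117, 17, 45, 525] -58.8 17.7
yel [447, 168, 24, 123, 1177] -20.6 7.4
yel [287, 297, 8, 53, 198] 29.4 -70.7
yel [350, 308, 4, 43, 132] 34.8 -39.7
```

```bash
python3 -m handwheel '[[0.1,0,-0.03,0,0,0,0],[0.1,0,-0.03,0,0,0,0],[0.1,0,-0.03,0,0,0,0],[0.1,0,0,0,0,0,0]]'; python3 -c "
from h import *
fix();meas('w20')
"
```

```text
time_s: 19.38
eef_pos: [0.5661, -0.0108, 0.0589]
tcp_rot: [-2.358, -2.074, -0.002]
force: [-0.2, -3.2, -0.2]
opening: 0.0004
t 19.38 pos [ 0.5661 -0.0108  0.0589] chan xy mm 1.0 -51.1 yaw 82.67 z [ 6.0e-04  1.4e-03 -1.0e+00] F [-0.24 -3.24 -0.16] Fch -3.24 open 0.0004
turn deg [ 0.02 -0.08 -0.11]
red [453, 118, 16, 46, 533] -58.9 12.9
yel [447, 169, 24, 122, 1164] -21.1 12.2
yel [287, 299, 7, 50, 192] 29.3 -66.1
yel [350, 307, 4, 45, 129] 34.7 -35.0
```

View pics/w20.png

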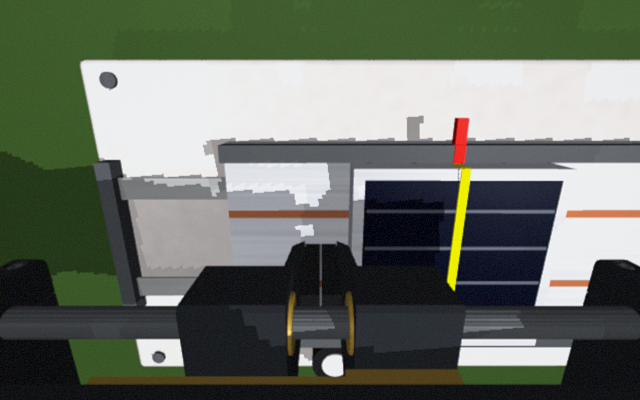

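```bash
python3 -m handwheel '[[-0.05,0,0,0,0,0,0],[-0.1,0,0,0,0,0,0],[-0.15,0,0,0,0,0,0],[-0.15,0,0,0,0,0,0],[-0.15,0,0,0,0,0,0],[-0.15,0,0,0,0,0,0],[-0.15,0,0,0,0,0,0],[-0.15,0,0,0,0,0,0],[-0.15,0,0,0,0,0,0],[-0.12,0,0,0,0,0,0],[-0.1,0,0,0,0,0,0],[-0.1,0,0,0,0,0,0],[-0.1,0,0,0,0,0,0],[-0.1,0,0,0,0,0,0],[-0.1,0,0,0,0,0,0],[-0.2,0,0,0,0,0,0],[-0.3,0,0,0,0,0,0]]'; python3 -c "
from h import *
fix();meas('w21')
"
```

```text
time_s: 21.55
eef_pos: [0.5642, -0.0308, 0.0597]
tcp_rot: [-2.353, -2.076, -0.014]
force: [-0.3, 0.3, -0.5]
opening: 0.0006
t 21.55 pos [ 0.5642 -0.0308  0.0597] chan xy mm 1.6 -71.1 yaw 82.85 z [ 0.004   0.0085 -1.    ] F [-0.3   0.26 -0.52] Fch 0.22 open 0.0006
turn deg [ 0.17 -0.51  0.06]
red [464, 117, 17, 45, 516] -59.0 -1.6
yel [455, 168, 28, 134, 1267] -17.8 -2.3
yel [287, 299, 7, 51, 210] 31.2 -86.2
yel [350, 307, 4, 43, 128] 35.8 -54.8
```

```bash
python3 -m handwheel '[[-0.4,0,-2,0.1,-0.3,0,0],[0,0,-5,0,0,0,0],[4,0,-1,0,0,0,0],[3.6,0,0,0,0,0,0],[0,0,0,0,0,0,0],[0,0,0,0,0,0,0]]'; python3 -c "
from h import *
from station import r
fix();go(MK,.14);meas('w22');meas('w23')
f=r.grab_frame('top');c=f['color'];cv2.imwrite('pics/t23.png',cv2.resize(c[140:260,235:395],None,fx=5,fy=5,interpolation=cv2.INTER_CUBIC))
"
```

```text
time_s: 22.35
eef_pos: [0.5729, 0.038, 0.1416]
tcp_rot: [-2.36, -2.072, -0.001]
force: [0.0, -0.7, -0.6]
opening: 0.0006
t 22.35 pos [0.5729 0.038  0.1416] chan xy mm 1.7 -1.8 yaw 82.55 z [-2.e-04  1.e-03 -1.e+00] F [ 0.02 -0.67 -0.61] Fch -0.67 open 0.0006
turn deg [-0.02 -0.06 -0.23]
t 22.35 pos [0.5729 0.038  0.1416] chan xy mm 1.7 -1.8 yaw 82.55 z [-2.e-04  1.e-03 -1.e+00] F [ 0.02 -0.67 -0.61] Fch -0.67 open 0.0006
tool shift cm [ 0.18 -0.17  0.16]
red [316, 113, 8, 30, 208] -58.2 -1.7
red [320, 268, 1, 17, 17] 58.1 -1.8
yel [315, 146, 7, 99, 605] -13.4 -2.7
yel [320, 257, 2, 11, 21] 40.3 -1.4
red [315, 113, 8, 30, 196] -58.6 -1.8
red [320, 268, 2, 17, 18] 57.7 -1.4
yel [314, 146, 7, 98, 582] -13.0 -2.9
yel [320, 258, 2, 10, 16] 40.8 -1.1
```

View pics/w23.png

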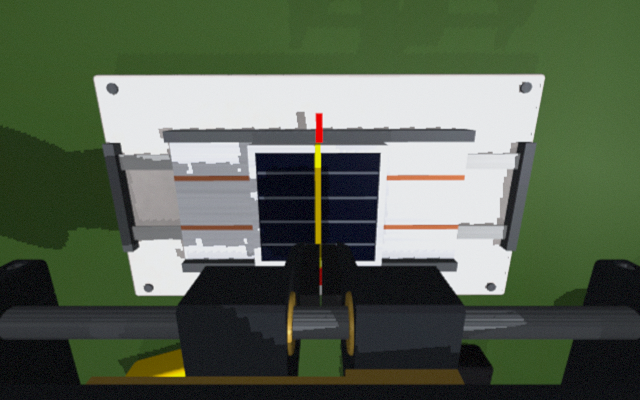

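```bash
python3 -m handwheel '[[0,3.5,-1,0,0,0,0],[0,2.5,0,0,0,0,0],[0,0,0,0,0,0,0],[0,0,0,0,0,0,0]]'; python3 -c "
from h import *
from station import r
tool();meas('w24')
s=r.sense();f=r.grab_frame('wrist');m=masks(f['color'])
def pts(k,z):
    ys,xs=np.where(m[k]);w=hit(f,np.c_[xs,ys],z,s)[:,:2]-MK;q=np.c_[w@XA,w@YA]*1e3
    return q[(abs(q[:,0])<75)&(abs(q[:,1])<15)]
R_=pts('red',.052);Y=pts('yel',.0625);Y=Y[abs(Y[:,0])<47];R_=R_[abs(R_[:,0])>45]
a=np.polyfit(R_[:,0],R_[:,1],1);b=np.polyfit(Y[:,0],Y[:,1],1)
print('red at 0',np.polyval(a,0),a[0],'yel at 0',np.polyval(b,0),b[0],Y[:,0].min(),Y[:,0].max(),R_[:,0].min(),R_[:,0].max())
f=r.grab_frame('top');c=f['color'];cv2.imwrite('pics/t24.png',cv2.resize(c[140:260,235:395],None,fx=5,fy=5,interpolation=cv2.INTER_CUBIC))
"
```

```text
time_s: 23.0
eef_pos: [0.6312, 0.0254, 0.1501]
tcp_rot: [-2.364, -2.066, 0.008]
force: [-0.0, 0.3, -0.6]
opening: 0.0003
t 23.0 pos [0.6312 0.0254 0.1501] chan xy mm 61.1 -7.0 yaw 82.3 z [-0.0053 -0.0012 -1.    ] F [-0.01  0.32 -0.59] Fch 0.31 open 0.0003
red [323, 21, 8, 31, 222] -59.5 -1.9
red [324, 190, 7, 23, 146] 56.0 -1.8
yel [322, 53, 7, 137, 912] -4.6 -3.0
red at 0 -1.9425004866986388 -0.0015337117338816884 yel at 0 -3.089110981809698 -0.00029281037394928973 -46.8916244998991 44.06552895379431 -68.56880381803705 65.36563290319334
```

View pics/w24.png

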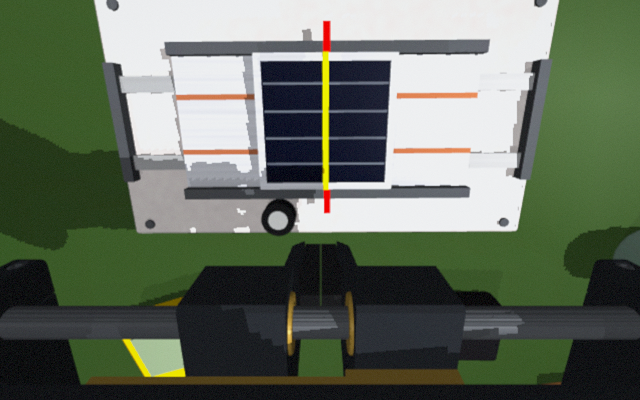

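```bash
python3 -m handwheel '[[-3,-2,0,0,0,0.2,0],[-3.5,-2.5,0,0,0,0.2,0],[-2.5,-1.2,2,0,0,0,0],[0,0,0,0,0,0,0]]'; python3 -c "
from h import *
fix();go(MK-.085*YA,.059)"
```

```text
time_s: 23.65
eef_pos: [0.5586, -0.0562, 0.131]
tcp_rot: [-2.366, -2.062, 0.008]
force: [-0.1, 0.4, 0.4]
opening: 0.0007
t 23.65 pos [ 0.5586 -0.0562  0.131 ] chan xy mm -0.7 -97.0 yaw 82.15 z [-5.6e-03 -9.0e-04 -1.0e+00] F [-0.06  0.37  0.36] Fch 0.36 open 0.0007
turn deg [-0.31  0.09 -0.63]
t 23.65 pos [ 0.5586 -0.0562  0.131 ] chan xy mm -0.7 -97.0 yaw 82.15 z [-5.6e-03 -9.0e-04 -1.0e+00] F [-0.06  0.37  0.36] Fch 0.36 open 0.0007
tool shift cm [1.21 0.09 7.19]
```

```bash
python3 -m handwheel '[[0.6,0.05,3.5,-0.3,0.1,-0.6,0],[0.3,0,3,0,0,0,0],[0.3,0,0.6,0,0,0,0],[0.2,0,0,0,0,0,0],[0,0,0,0,0,0,0]]'; python3 -c "
from h import *
fix();go(MK-.069*YA,.059);meas('w25')"
```

```text
time_s: 24.28
eef_pos: [0.5674, -0.0342, 0.064]
tcp_rot: [2.35, 2.08, 0.021]
force: [0.3, -0.7, -0.3]
opening: 0.0003
t 24.27 pos [ 0.5674 -0.0342  0.064 ] chan xy mm 5.3 -74.1 yaw 83.03 z [ 0.0121  0.0067 -0.9999] F [ 0.25 -0.74 -0.29] Fch -0.7 open 0.0003
turn deg [ 0.64 -0.47  0.24]
t 24.27 pos [ 0.5674 -0.0342  0.064 ] chan xy mm 5.3 -74.1 yaw 83.03 z [ 0.0121  0.0067 -0.9999] F [ 0.25 -0.74 -0.29] Fch -0.7 open 0.0003
tool shift cm [ 0.51 -0.53  0.49]
red [468, 109, 17, 45, 505] -58.8 -1.6
yel [457, 159, 30, 145, 1336] -14.8 -2.3
yel [287, 296, 8, 42, 187] 35.7 -89.3
yel [350, 309, 4, 29, 90] 40.0 -57.2
```

Set height and level before contact, then approach.

```bash
python3 -m handwheel '[[0.15,-0.4,0.4,0.6,-0.5,0.2,0],[0,0,0.1,0,0,0,0],[0,0,0,0,0,0,0]]'; python3 -c "
from h import *
fix();go(MK-.066*YA,.059);meas('w26')"
```

```text
time_s: 24.7
eef_pos: [0.5642, -0.0325, 0.06]
tcp_rot: [2.355, 2.075, 0.001]
force: [-0.1, -0.5, 0.6]
opening: 0.0003
t 24.7 pos [ 0.5642 -0.0325  0.06  ] chan xy mm 1.9 -72.9 yaw 82.75 z [ 0.0021 -0.0016 -1.    ] F [-0.11 -0.51  0.59] Fch -0.52 open 0.0003
turn deg [ 0.13  0.07 -0.03]
t 24.7 pos [ 0.5642 -0.0325  0.06  ] chan xy mm 1.9 -72.9 yaw 82.75 z [ 0.0021 -0.0016 -1.    ] F [-0.11 -0.51  0.59] Fch -0.52 open 0.0003
tool shift cm [ 0.69 -0.19  0.1 ]
red [469, 116, 16, 46, 529] -58.8 -1.6
yel [459, 167, 29, 139, 1331] -16.8 -2.3
yel [287, 297, 8, 52, 213] 31.5 -88.0
yel [350, 309, 4, 40, 125] 36.0 -56.6
```

```bash
python3 -m handwheel '[[0.2,-0.1,0,0,0,0,0],[0.15,-0.05,0,0,0,0,0],[0.1,0,0,0,0,0,0],[0.1,0,0,0,0,0,0],[0.1,0,0,0,0,0,0],[0.1,0,0,0,0,0,0],[0.12,0,0,0,0,0,0],[0.15,0,0,0,0,0,0],[0.15,0,0,0,0,0,0],[0.15,0,0,0,0,0,0],[0.15,0,0,0,0,0,0]]'; python3 -c "
from h import *
fix();meas('w27')"
```

```text
time_s: 26.12
eef_pos: [0.5644, -0.0183, 0.06]
tcp_rot: [2.356, 2.073, -0.002]
force: [-0.1, -1.5, 1.0]
opening: 0.0004
t 26.12 pos [ 0.5644 -0.0183  0.06  ] chan xy mm 0.3 -58.7 yaw 82.68 z [ 0.0015 -0.0037 -1.    ] F [-0.09 -1.53  1.01] Fch -1.53 open 0.0004
turn deg [ 0.11  0.2  -0.11]
red [452, 120, 16, 45, 522] -58.9 5.2
yel [446, 171, 24, 119, 1136] -21.4 4.5
yel [287, 298, 7, 51, 199] 29.8 -73.9
yel [350, 307, 4, 45, 132] 34.5 -42.5
```

```bash
python3 -m handwheel '[[0.15,0,0,0,0,0,0],[0.15,0,0,0,0,0,0],[0.12,0,0,0,0,0,0],[0.1,0,0,0,0,0,0]]'; python3 -c "
from h import *
tool();meas('w28')"
```

```text
time_s: 26.68
eef_pos: [0.5649, -0.0138, 0.0599]
tcp_rot: [2.356, 2.071, -0.005]
force: [-0.9, -1.2, 1.7]
opening: 0.0001
t 26.68 pos [ 0.5649 -0.0138  0.0599] chan xy mm 0.3 -54.2 yaw 82.64 z [ 0.001  -0.0055 -1.    ] F [-0.89 -1.19  1.72] Fch -1.29 open 0.0001
red [452, 120, 16, 45, 522] -58.9 9.7
yel [446, 171, 24, 119, 1136] -21.4 9.0
yel [287, 300, 7, 50, 209] 30.2 -69.4
yel [350, 306, 4, 46, 132] 34.4 -38.0
```

```bash
python3 -m handwheel '[[0.1,0,-0.02,0,0,0,0],[0.1,0,-0.02,0,0,0,0]]'; python3 -c "
from h import *
tool();meas('w29')"
```

```text
time_s: 26.98
eef_pos: [0.5651, -0.0123, 0.0601]
tcp_rot: [2.356, 2.07, -0.006]
force: [0.8, -2.7, -1.1]
opening: 0.0001
t 26.98 pos [ 0.5651 -0.0123  0.0601] chan xy mm 0.2 -52.6 yaw 82.62 z [ 6.0e-04 -6.4e-03 -1.0e+00] F [ 0.84 -2.69 -1.06] Fch -2.56 open 0.0001
red [452, 120, 16, 45, 525] -58.9 11.2
yel [446, 171, 24, 119, 1136] -21.4 10.5
yel [287, 298, 8, 50, 205] 29.9 -67.8
yel [350, 307, 4, 45, 132] 34.8 -36.5
```

```bash
python3 -m handwheel '[[0.1,0,0,0,0,0,0],[0.1,0,0,0,0,0,0]]'; python3 -c "
from h import *
tool();meas('w30')"
```

```text
time_s: 27.28
eef_pos: [0.5654, -0.0105, 0.06]
tcp_rot: [2.356, 2.07, -0.007]
force: [-0.1, -3.3, 1.1]
opening: 0.0004
t 27.27 pos [ 0.5654 -0.0105  0.06  ] chan xy mm 0.3 -50.8 yaw 82.6 z [ 4.0e-04 -6.9e-03 -1.0e+00] F [-0.06 -3.28  1.14] Fch -3.26 open 0.0004
red [452, 120, 16, 45, 524] -58.9 13.0
yel [446, 171, 24, 119, 1137] -21.4 12.3
yel [287, 299, 7, 50, 207] 30.1 -66.1
yel [350, 308, 4, 44, 127] 34.4 -34.7
```

Platen shift is 14.6 mm, near the slip point; smaller steps.

```bash
python3 -m handwheel '[[0.08,0,-0.01,0,0,0,0],[0.08,0,-0.01,0,0,0,0]]'; python3 -c "
from h import *
tool();meas('w31')"
```

```text
time_s: 27.58
eef_pos: [0.5655, -0.0091, 0.0601]
tcp_rot: [2.356, 2.07, -0.008]
force: [0.4, -2.7, -1.1]
opening: 0.0006
t 27.57 pos [ 0.5655 -0.0091  0.0601] chan xy mm 0.2 -49.5 yaw 82.6 z [ 2.0e-04 -7.5e-03 -1.0e+00] F [ 0.4  -2.73 -1.07] Fch -2.65 open 0.0006
red [452, 120, 16, 45, 525] -58.9 14.4
yel [446, 171, 24, 119, 1135] -21.4 13.7
yel [287, 299, 7, 51, 202] 29.8 -64.7
yel [350, 308, 4, 44, 125] 34.6 -33.3
```

```bash
python3 -m handwheel '[[0.06,0,-0.03,0,0,0,0]]'; python3 -c "
from h import *
tool();meas('w32')"
```

```text
time_s: 27.75
eef_pos: [0.5654, -0.0084, 0.0602]
tcp_rot: [2.356, 2.07, -0.008]
force: [0.2, -2.6, -1.1]
opening: 0.0004
t 27.75 pos [ 0.5654 -0.0084  0.0602] chan xy mm -0.0 -48.7 yaw 82.6 z [-3.0e-04 -7.3e-03 -1.0e+00] F [ 0.25 -2.57 -1.11] Fch -2.52 open 0.0004
red [446, 120, 15, 46, 524] -58.8 12.3
yel [446, 171, 24, 119, 1134] -21.6 14.4
yel [287, 299, 7, 51, 203] 29.9 -64.0
yel [350, 308, 4, 44, 129] 34.5 -32.5
```

```bash
python3 -m handwheel '[[-0.06,0,0,0,0,0,0],[-0.1,0,0,0,0,0,0],[-0.15,0,0,0,0,0,0],[-0.15,0,0,0,0,0,0],[-0.15,0,0,0,0,0,0],[-0.15,0,0,0,0,0,0],[-0.15,0,0,0,0,0,0],[-0.15,0,0,0,0,0,0],[-0.15,0,0,0,0,0,0],[-0.12,0,0,0,0,0,0],[-0.1,0,0,0,0,0,0],[-0.1,0,0,0,0,0,0],[-0.1,0,0,0,0,0,0],[-0.1,0,0,0,0,0,0],[-0.1,0,0,0,0,0,0],[-0.2,0,0,0,0,0,0],[-0.3,0,0,0,0,0,0]]'; python3 -c "
from h import *
fix();meas('w33')
"
```

```text
time_s: 29.92
eef_pos: [0.5633, -0.0282, 0.0613]
tcp_rot: [2.355, 2.076, 0.004]
force: [-0.9, 0.5, 0.5]
opening: 0.0004
t 29.93 pos [ 0.5633 -0.0282  0.0613] chan xy mm 0.5 -68.7 yaw 82.79 z [ 2.9e-03  1.0e-04 -1.0e+00] F [-0.88  0.51  0.47] Fch 0.4 open 0.0004
turn deg [ 0.17 -0.03  0.01]
red [458, 120, 16, 44, 503] -58.9 -1.6
yel [456, 170, 28, 134, 1256] -17.6 1.3
yel [287, 299, 7, 51, 203] 30.8 -83.9
yel [350, 308, 4, 42, 128] 35.5 -52.2
```

```bash
python3 -m handwheel '[[-0.4,0,-2,0.1,0,0,0],[0,0,-4.5,0,0,0,0],[4,0,0,0,0,0,0],[4.5,0,0,0,0,0,0],[4.5,0,0,0,0,0,0],[3.5,0,0,0,0,0,0],[0,0,0,0,0,0,0]]'; python3 -c "
from h import *
fix();go(MK+.090*YA,.059);meas('w34')
"
```

```text
time_s: 30.85
eef_pos: [0.5846, 0.1325, 0.1275]
tcp_rot: [2.362, 2.07, -0.0]
force: [0.4, -0.4, -0.2]
opening: 0.0004
t 30.85 pos [0.5846 0.1325 0.1275] chan xy mm 1.4 93.4 yaw 82.44 z [ 4.e-04 -8.e-04 -1.e+00] F [ 0.39 -0.43 -0.23] Fch -0.38 open 0.0004
turn deg [ 0.03  0.04 -0.34]
t 30.85 pos [0.5846 0.1325 0.1275] chan xy mm 1.4 93.4 yaw 82.44 z [ 4.e-04 -8.e-04 -1.e+00] F [ 0.39 -0.43 -0.23] Fch -0.38 open 0.0004
tool shift cm [-0.33 -0.14  6.85]
red [169, 115, 12, 31, 278] -59.3 -1.8
red [191, 278, 6, 5, 19] 52.3 -3.4
yel [171, 149, 24, 130, 853] -5.6 0.1
```

```bash
python3 -m handwheel '[[-0.2,-0.1,3,0,0,-0.3,0],[0,0,3,0,0,0,0],[-0.2,0,0.6,0,0,0,0],[-0.2,0,0,0,0,0,0],[0,0,0,0,0,0,0]]'; python3 -c "
from h import *
fix();go(MK+.070*YA,.059);meas('w35')
"
```

```text
time_s: 31.52
eef_pos: [0.5839, 0.1144, 0.0607]
tcp_rot: [2.362, 2.058, -0.009]
force: [-0.3, 0.5, -0.1]
opening: 0.0002
t 31.52 pos [0.5839 0.1144 0.0607] chan xy mm 3.0 75.4 yaw 82.13 z [ 8.000e-04 -1.010e-02 -9.999e-01] F [-0.27  0.52 -0.07] Fch 0.48 open 0.0002
turn deg [ 0.12  0.57 -0.65]
t 31.52 pos [0.5839 0.1144 0.0607] chan xy mm 3.0 75.4 yaw 82.13 z [ 8.000e-04 -1.010e-02 -9.999e-01] F [-0.27  0.52 -0.07] Fch 0.48 open 0.0002
tool shift cm [-0.54 -0.29  0.17]
red [141, 116, 18, 45, 589] -59.6 -1.6
red [179, 342, 4, 18, 20] 59.5 -4.3
yel [142, 166, 32, 140, 1316] -15.7 0.1
yel [287, 300, 7, 47, 189] 32.5 59.8
yel [350, 307, 4, 40, 124] 37.0 91.3
yel [172, 339, 8, 3, 24] 43.9 -0.2
```

```bash
python3 -m handwheel '[[-0.2,-0.2,0.15,0.1,0.5,-0.6,0],[-0.1,-0.1,0,0,0,0,0],[0,0,0,0,0,0,0]]'; python3 -c "
from h import *
fix();meas('w36')
"
```

```text
time_s: 31.95
eef_pos: [0.5812, 0.1121, 0.0607]
tcp_rot: [2.356, 2.076, 0.004]
force: [-0.0, 0.3, -0.3]
opening: 0.0007
t 31.95 pos [0.5812 0.1121 0.0607] chan xy mm 0.6 72.8 yaw 82.78 z [ 2.8e-03  4.0e-04 -1.0e+00] F [-0.01  0.26 -0.31] Fch 0.26 open 0.0007
turn deg [ 0.16 -0.04 -0.  ]
red [147, 119, 19, 45, 595] -59.6 -1.7
yel [149, 170, 29, 136, 1290] -16.6 0.2
yel [287, 297, 8, 53, 210] 30.7 57.6
yel [350, 309, 4, 42, 128] 35.6 89.2
yel [176, 339, 5, 6, 27] 42.7 -0.9
```

```bash
python3 -m handwheel '[[-0.2,0,0,0,0,0,0],[-0.2,0,0,0,0,0,0],[-0.15,0,0,0,0,0,0],[-0.1,0,0,0,0,0,0],[-0.1,0,0,0,0,0,0],[-0.1,0,0,0,0,0,0],[-0.1,0,0,0,0,0,0],[-0.12,0,0,0,0,0,0],[-0.15,0,0,0,0,0,0],[-0.15,0,0,0,0,0,0],[-0.15,0,0,0,0,0,0],[-0.15,0,0,0,0,0,0],[-0.15,0,0,0,0,0,0]]'; python3 -c "
from h import *
fix();meas('w37')
"
```

```text
time_s: 33.62
eef_pos: [0.579, 0.0949, 0.0607]
tcp_rot: [-2.355, -2.079, -0.008]
force: [-0.4, 1.5, -1.1]
opening: 0.0003
t 33.62 pos [0.579  0.0949 0.0607] chan xy mm 0.6 55.4 yaw 82.85 z [ 0.0036  0.0034 -1.    ] F [-0.36  1.54 -1.05] Fch 1.48 open 0.0003
turn deg [ 0.18 -0.22  0.07]
red [170, 119, 17, 45, 584] -59.5 -8.9
yel [173, 170, 23, 119, 1076] -21.5 -7.0
yel [287, 297, 8, 53, 208] 30.5 40.3
yel [350, 309, 4, 41, 126] 35.5 71.8
```

```bash
python3 -m handwheel '[[-0.15,0,0,0,0,0,0],[-0.15,0,0,0,0,0,0],[-0.15,0,0,0,0,0,0],[-0.12,0,0,0,0,0,0]]'; python3 -c "
from h import *
fix();meas('w38')
"
```

```text
time_s: 34.17
eef_pos: [0.5784, 0.09, 0.0608]
tcp_rot: [-2.354, -2.078, -0.011]
force: [1.0, 2.1, -1.3]
opening: 0.0006
t 34.17 pos [0.5784 0.09   0.0608] chan xy mm 0.6 50.5 yaw 82.89 z [ 0.0041  0.0055 -1.    ] F [ 0.98  2.13 -1.29] Fch 2.23 open 0.0006
turn deg [ 0.19 -0.34  0.11]
red [170, 119, 17, 46, 593] -59.3 -13.8
yel [172, 170, 24, 119, 1083] -21.5 -11.9
yel [287, 298, 8, 52, 215] 30.9 35.3
yel [350, 308, 4, 42, 125] 35.7 66.9
```

```bash
python3 -m handwheel '[[-0.08,0,0,0,0,0,0],[-0.08,0,0,0,0,0,0]]'; python3 -c "
from h import *
tool();meas('w39')
"
```

```text
time_s: 34.48
eef_pos: [0.5782, 0.0886, 0.0608]
tcp_rot: [-2.353, -2.078, -0.011]
force: [1.5, 3.0, -2.1]
opening: 0.0004
t 34.48 pos [0.5782 0.0886 0.0608] chan xy mm 0.6 49.1 yaw 82.9 z [ 0.0042  0.0061 -1.    ] F [ 1.49  2.95 -2.11] Fch 3.12 open 0.0004
red [170, 119, 17, 46, 590] -59.4 -15.2
yel [173, 170, 23, 119, 1081] -21.5 -13.3
yel [287, 298, 8, 51, 210] 31.1 33.9
yel [350, 308, 4, 42, 122] 35.6 65.5
```

```bash
python3 -m handwheel '[[-0.08,0,0,0,0,0,0]]'; python3 -c "
from h import *
tool();meas('w40')
"
```

```text
time_s: 34.65
eef_pos: [0.5781, 0.0878, 0.0608]
tcp_rot: [-2.353, -2.078, -0.011]
force: [1.2, 2.6, -0.7]
opening: 0.0007
t 34.65 pos [0.5781 0.0878 0.0608] chan xy mm 0.5 48.3 yaw 82.9 z [ 0.0042  0.0062 -1.    ] F [ 1.25  2.58 -0.73] Fch 2.72 open 0.0007
red [172, 119, 17, 46, 596] -59.3 -15.4
yel [172, 170, 24, 119, 1087] -21.5 -14.0
yel [287, 299, 7, 51, 208] 31.5 33.1
yel [350, 309, 4, 41, 121] 35.5 64.8
```

```bash
python3 -m handwheel '[[-0.08,0,0,0,0,0,0],[-0.06,0,0,0,0,0,0]]'; python3 -c "
from h import *
tool();meas('w41')
"
```

```text
time_s: 34.95
eef_pos: [0.5779, 0.0863, 0.0608]
tcp_rot: [-2.353, -2.078, -0.011]
force: [-0.5, 3.0, -1.6]
opening: 0.0003
t 34.95 pos [0.5779 0.0863 0.0608] chan xy mm 0.5 46.7 yaw 82.9 z [ 0.0041  0.0062 -1.    ] F [-0.54  2.98 -1.62] Fch 2.89 open 0.0003
red [174, 119, 17, 46, 590] -59.4 -15.8
yel [173, 170, 23, 119, 1082] -21.6 -15.6
yel [287, 299, 7, 50, 194] 30.4 31.6
yel [350, 309, 4, 41, 123] 35.9 63.2
```

```bash
python3 -m handwheel '[[-0.06,0,0,0,0,0,0]]'; python3 -c "
from h import *
tool();meas('w42')
"
```

```text
time_s: 35.12
eef_pos: [0.5778, 0.0856, 0.0608]
tcp_rot: [-2.353, -2.078, -0.011]
force: [0.0, 2.9, -0.8]
opening: 0.0004
t 35.12 pos [0.5778 0.0856 0.0608] chan xy mm 0.5 46.1 yaw 82.9 z [ 0.0042  0.0062 -1.    ] F [ 0.03  2.95 -0.77] Fch 2.93 open 0.0004
red [176, 119, 17, 46, 588] -59.3 -15.6
yel [172, 170, 24, 119, 1082] -21.6 -16.3
yel [287, 299, 7, 50, 186] 30.2 30.9
yel [350, 309, 4, 41, 119] 35.6 62.5
```

Reading −0.7, i.e. about −0.2 true. Let off slowly.

```bash
python3 -m handwheel '[[0.06,0,0,0,0,0,0],[0.1,0,0,0,0,0,0],[0.15,0,0,0,0,0,0],[0.15,0,0,0,0,0,0],[0.15,0,0,0,0,0,0],[0.15,0,0,0,0,0,0],[0.15,0,0,0,0,0,0],[0.15,0,0,0,0,0,0],[0.15,0,0,0,0,0,0],[0.15,0,0,0,0,0,0],[0.12,0,0,0,0,0,0],[0.1,0,0,0,0,0,0],[0.1,0,0,0,0,0,0],[0.1,0,0,0,0,0,0],[0.1,0,0,0,0,0,0],[0.1,0,0,0,0,0,0],[0.1,0,0,0,0,0,0],[0.2,0,0,0,0,0,0],[0.3,0,0,0,0,0,0]]'; python3 -c "
from h import *
fix();meas('w43')
"
```

```text
time_s: 37.55
eef_pos: [0.5809, 0.1086, 0.0605]
tcp_rot: [2.356, 2.075, 0.002]
force: [0.1, -0.1, -0.3]
opening: 0.0002
t 37.55 pos [0.5809 0.1086 0.0605] chan xy mm 0.7 69.2 yaw 82.74 z [ 0.0025 -0.0011 -1.    ] F [ 0.12 -0.14 -0.25] Fch -0.12 open 0.0002
turn deg [ 0.15  0.04 -0.04]
red [156, 119, 18, 46, 592] -59.5 -1.5
yel [151, 170, 29, 136, 1280] -16.8 -2.3
yel [287, 297, 8, 52, 214] 30.8 54.0
yel [350, 309, 4, 42, 128] 35.6 85.5
yel [178, 339, 3, 6, 15] 42.8 -3.9
```

```bash
python3 -m handwheel '[[0.3,0,-2,0,0.3,0,0],[0,0,-5,0,0.2,0,0],[-4,3,-1.5,0,0,0,0],[-3,3,0,0,0,0,0],[0,0,0,0,0,0,0],[0,0,0,0,0,0,0]]'; cat >> h.py <<'E'
def fine(tag):
    from station import r
    tool();s=r.sense();f=r.grab_frame('wrist');m=masks(f['color']);cv2.imwrite(f"pics/{tag}.png",f["color"])
    def pts(k,z):
        ys,xs=np.where(m[k]);w=hit(f,np.c_[xs,ys],z,s)[:,:2]-MK;q=np.c_[w@XA,w@YA]*1e3
        return q[(abs(q[:,0])<75)&(abs(q[:,1])<15)]
    R_=pts('red',.052);Y=pts('yel',.0625);Y=Y[abs(Y[:,0])<47];R_=R_[abs(R_[:,0])>45]
    a=np.polyfit(R_[:,0],R_[:,1],1);b=np.polyfit(Y[:,0],Y[:,1],1)
    print('red at 0',a,'yel at 0',b,"rel",b[1]-a[1],Y[:,0].min(),Y[:,0].max(),R_[:,0].min(),R_[:,0].max())
E
python3 -c "
from h import *
fine('w44')"
```

```text
time_s: 38.35
eef_pos: [0.634, 0.0374, 0.1554]
tcp_rot: [-2.348, -2.08, -0.025]
force: [-0.0, -0.1, -0.2]
opening: 0.0003
t 38.35 pos [0.634  0.0374 0.1554] chan xy mm 62.3 5.3 yaw 83.07 z [ 0.0092  0.0139 -0.9999] F [-0.   -0.06 -0.17] Fch -0.06 open 0.0003
red at 0 [-4.07799687e-04 -1.74936297e+00] yel at 0 [-0.00338737 -1.91007243] rel -0.16070946037290068 -46.886958015538994 43.85422385371319 -68.69007953423764 65.40056894623274
```

View pics/w44.png

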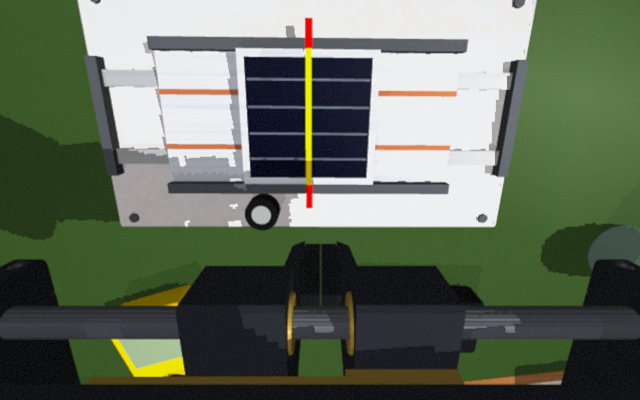

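```bash
python3 -m handwheel '[[-3,-1,-1,0,-0.4,0,0],[-4.6,-1.1,-1,0,0,0,0],[-4.6,-1.1,-1,0,0,0,0],[-4.6,-1.1,0,0,0,0,0],[-4.6,-1.1,0,0,0,0,0],[-4.6,-1.1,0,0,0,0,0],[-4.6,-1.1,0,0,0,0,0],[-4.6,-1.1,0,0,0,0,0],[-3,-1,0,0,0,0,0],[0,0,0,0,0,0,0],[0,0,0,0,0,0,0]]'; python3 - <<'E'
from h import *
from station import r
fix();s=r.sense();f=r.grab_frame("wrist");cv2.imwrite("pics/w45.png",f["color"]);F,e,Rm=cam(f,s)
for st,ce in blobs(masks(f["color"])["grn"],40):
    u,v=int(ce[0]),int(ce[1]);d=f["z_map"][v,u];p=e+Rm@(np.array([(ce[0]-f["cx"])/F,(ce[1]-f["cy"])/F,1])*d);print(st,ce,p.round(4));
    if st[4]<6000: go(p[:2],.11)
E
```

```text
time_s: 39.78
eef_pos: [0.4906, -0.3232, 0.1832]
tcp_rot: [-2.312, -2.116, -0.023]
force: [0.1, -0.2, 0.3]
opening: 0.0004
t 39.77 pos [ 0.4906 -0.3232  0.1832] chan xy mm -34.7 -370.5 yaw 84.95 z [ 0.0057  0.0154 -0.9999] F [ 0.13 -0.23  0.32] Fch -0.21 open 0.0004
turn deg [ 0.23 -0.91  2.17]
[250, 117, 38, 38, 1126] [268.61811723 135.8348135 ] [ 0.4344 -0.355   0.079 ]
t 39.83 pos [ 0.4905 -0.3232  0.1832] chan xy mm -34.7 -370.5 yaw 84.97 z [ 0.0053  0.015  -0.9999] F [-0.07 -1.36  0.3 ] Fch -1.36 open 0.0004
tool shift cm [-3.77 -5.34  7.24]
```

View pics/w45.png

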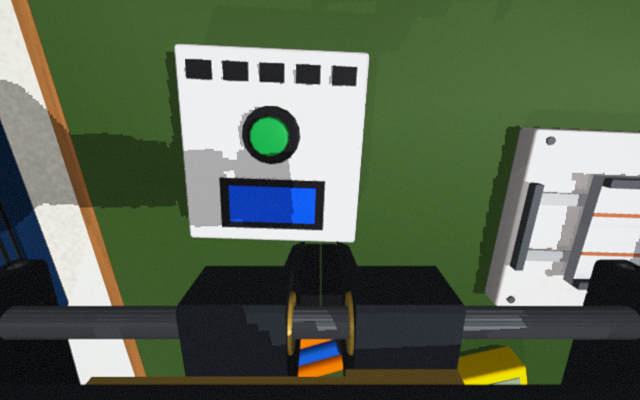

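```bash
python3 -m handwheel '[[-2.5,-3,1,0,-0.5,0,0],[-1.2,-2.2,3,0.2,-0.4,0,0],[0,0,3,0,0,0,0],[0,0,0,0,0,0,0]]'; python3 -c "
from h import *
fix(84.5);go([.4355,-.354],.092)"
```

```text
time_s: 40.33
eef_pos: [0.4398, -0.3484, 0.1129]
tcp_rot: [2.301, 2.136, 0.007]
force: [-0.0, -0.6, 0.8]
opening: 0.0002
t 40.33 pos [ 0.4398 -0.3484  0.1129] chan xy mm -81.9 -401.8 yaw 85.74 z [ 0.0052  0.0014 -1.    ] F [-0.02 -0.57  0.84] Fch -0.57 open 0.0002
turn deg [ 0.29 -0.1   1.24]
t 40.33 pos [ 0.4398 -0.3484  0.1129] chan xy mm -81.9 -401.8 yaw 85.74 z [ 0.0052  0.0014 -1.    ] F [-0.02 -0.57  0.84] Fch -0.57 open 0.0002
tool shift cm [-0.6  -0.4   2.09]
```

```bash
python3 -m handwheel '[[-0.6,-0.4,0.8,0.3,0,0,0],[0,0,1,0,0,0,0],[0,0,0,0,0,0,0]]'; python3 -c "
from h import *
go([.4355,-.354],.087)"
```

```text
time_s: 40.7
eef_pos: [0.4383, -0.353, 0.0964]
tcp_rot: [2.297, 2.14, 0.005]
force: [-0.2, 0.1, -0.5]
opening: 0.0006
t 40.7 pos [ 0.4383 -0.353   0.0964] chan xy mm -82.8 -406.6 yaw 85.94 z [ 4.e-03  7.e-04 -1.e+00] F [-0.16  0.09 -0.48] Fch 0.07 open 0.0006
tool shift cm [-0.13 -0.27  0.94]
```

Now press gently in 2 mm rows.

```bash
python3 -m handwheel '[[-0.1,-0.25,0.3,0,0,0,0],[0,0,0.3,0,0,0,0],[0,0,0.2,0,0,0,0],[0,0,0.2,0,0,0,0],[0,0,0.2,0,0,0,0]]'; python3 -m handwheel '[[0,0,0.2,0,0,0,0]]';python3 -m handwheel '[[0,0,0.2,0,0,0,0]]';python3 -m handwheel '[[0,0,0.2,0,0,0,0]]'
```

```text
time_s: 41.32
eef_pos: [0.4363, -0.354, 0.0846]
tcp_rot: [2.296, 2.139, 0.006]
force: [-0.2, -0.3, 1.9]
opening: 0.0
time_s: 41.45
eef_pos: [0.4364, -0.354, 0.0827]
tcp_rot: [2.296, 2.138, 0.006]
force: [-0.6, -0.4, 2.3]
opening: 0.0005
time_s: 41.58
eef_pos: [0.4364, -0.354, 0.0807]
tcp_rot: [2.296, 2.138, 0.006]
force: [-0.4, 0.7, 2.6]
opening: 0.0003
time_s: 41.7
eef_pos: [0.4364, -0.354, 0.0792]
tcp_rot: [2.296, 2.138, 0.005]
force: [-4.0, 1.1, 20.2]
opening: 0.0002
```

```bash
python3 -m handwheel '[[0,0,0,0,0,0,0],[0,0,-0.2,0,0,0,0],[0,0,-0.3,0,0,0,0],[0,0,-0.3,0,0,0,0],[0,0,-0.5,0,0,0,0],[0,0,-2,0,0,0,0],[0,1.5,-3,0,0,0,0],[0,3.5,-2,0,0,0,0],[0,0,0,0,0,0,0]]'; python3 - <<'E'
from h import *
from station import r
tool();s=r.sense();f=r.grab_frame("wrist");cv2.imwrite("pics/w46.png",f["color"]);F,e,Rm=cam(f,s)
for st,ce in blobs(masks(f["color"])["grn"],40):
    u,v=int(ce[0]),int(ce[1]);d=f["z_map"][v,u];print(st,(e+Rm@(np.array([(ce[0]-f["cx"])/F,(ce[1]-f["cy"])/F,1])*d)).round(4))
for n in("top","scene"):
    f=r.grab_frame(n);cv2.imwrite(f"pics/{n}9.png",f["color"]);m=masks(f["color"]);rd=[]
    for k,z in(("red",.052),("yel",.0625)):
        ys,xs=np.where(m[k]);w=hit(f,np.c_[xs,ys],z)[:,:2]-MK;q=np.c_[w@XA,w@YA]*1e3;o=(abs(q[:,0])<75)&(abs(q[:,1])<20);q=q[o]
        print(n,k,len(q),q.mean(0).round(2), [q[q[:,0]*sg>0].mean(0).round(2).tolist() for sg in(1,-1)])
c=cv2.imread("pics/top9.png");cv2.imwrite("pics/top9z.png",cv2.resize(c[140:260,235:395],None,fx=5,fy=5,interpolation=cv2.INTER_CUBIC))
E
```

```text
time_s: 42.82
eef_pos: [0.4865, -0.3574, 0.1654]
tcp_rot: [2.297, 2.139, 0.006]
force: [0.1, 0.2, 0.3]
opening: 0.0004
t 42.83 pos [ 0.4865 -0.3574  0.1654] chan xy mm -34.4 -404.9 yaw 85.93 z [ 5.e-03  6.e-04 -1.e+00] F [0.1  0.19 0.27] Fch 0.2 open 0.0004
[298, 120, 40, 40, 1286] [ 0.4345 -0.3553  0.0768]
top red 26 [-8.87  0.04] [[56.32, -0.36], [-56.68, 0.33]]
top yel 69 [-1.74 -0.25] [[20.85, -0.29], [-23.68, -0.22]]
scene red 23 [34.71 -3.17] [[56.29, -3.0], [-67.81, -3.99]]
scene yel 60 [-0.34 -3.67] [[22.38, -3.63], [-23.05, -3.71]]
```

View pics/top9.png

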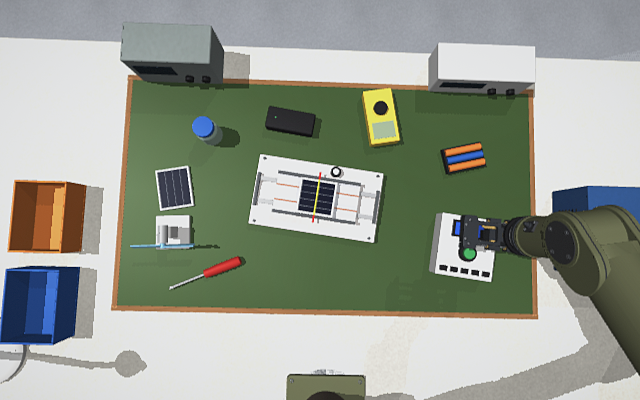

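View pics/top9z.png

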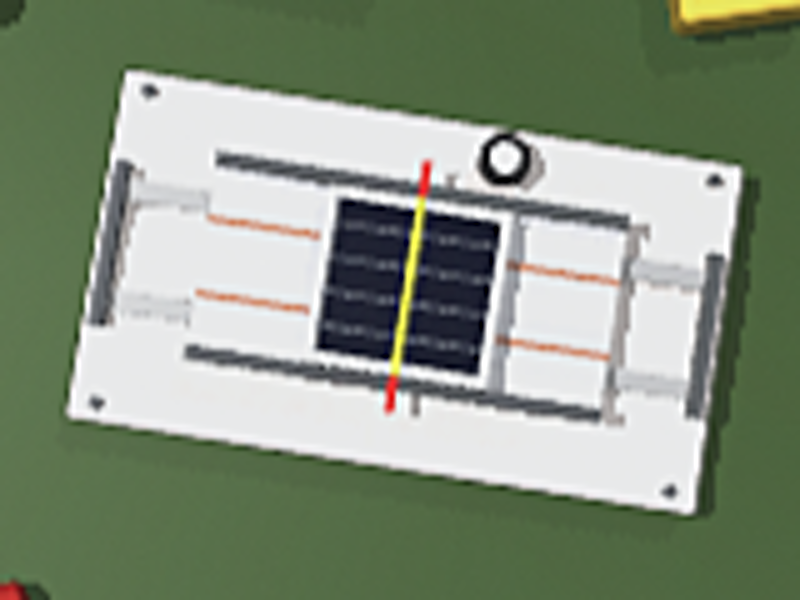

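The top view shows the yellow line joining both red tabs (crop pixels 427,165 and 391,405). The button is back up, the bystanders are where they were, and the arm is clear of everything.

```bash
python3 -c "
from station import r
print(r.finish_job())"
```

```text
the job is handed in; nothing more can be done
None
```

The cell is on the mark, the button has been pressed and released, and I handed the job in at about 43 s of the 72 s allowed.

- **Wipe:** I pushed the cell from its +y end until its centre line was about 10.7 mm past the mark, then let off slowly.
- **Return:**
  - The first tap from the -y end left the line about 1.1 mm short of the mark.
  - A second tap slipped, overshooting to about 2.4 mm on the +y side.
  - I corrected that with a small push from the +y end and a slow let-off, so the last touch came from the +y side, not the opposite end as asked.
- **Force on the cell:** Wrist readings stayed near 3 to 4 N with about 1 N of noise. The platen spring indicated at most about 4 N sideways, and about 4.5 N counting a downward load during the first tap.
- **Button:** With nothing touching the cell, I pressed the green button to its hard stop. The force was about 2.6 N until the stop and about 20 N at it, which is more than the button needed. It then came back up.

**Last checks:**

| Check | Line relative to mark |
|---|---|
| Wrist camera, before the button | -0.2 mm |
| Top camera, after the button | about -0.3 mm |
| Scene camera, after the button | about -0.2 mm |

The scene camera's absolute position read about 3 mm off from the others, but its line-to-mark difference agrees. In the final top picture the bystanders were where they started, and the arm was clear of everything.

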